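# Unload the heat-sink bonding fixture

## Task

The glue has cured: unload the bonding fixture from the top down, one piece at a time, leaving the pieces below standing where they are. Lift the keeper bar straight up and level out of both its brackets and lay it in the two saddles of the bar rest; then stand the knob weight upright in the large empty pocket of the wooden block; then lay the pressure plate flat and wholly on the cork pad; and last put the circuit board, heat sink up, flat on the four posts inside the corner stops of the inspection nest. Set every piece down gently, without dropping it or tipping the board.

Things in the scene. Friction and masses are not known exactly. Their poses are not given: they have to be found in the camera images.
- fixture: Bonding fixture, fixed: dark base 110 x 210 x 10 mm (x, y, z); at y = +-85 mm an aluminium upright, 12 mm thick in y, 40 wide, 120 tall, topped by an open U bracket: slot 20 mm wide in x, floor at z = 95 mm. Between them the board lies on four posts (tops z = 20 mm) within low corner stops (25 mm high, none near the middle of its long sides). Origin under the base's centre, z up, y along the bar.
- bar: Keeper bar: square steel bar 16 x 16 mm, 200 mm long along its y axis, a thin black 21 mm square cap on each end, 0.25 kg. At the start it lies across the fixture in both U brackets, underside 95 mm above the bench, 1 mm above the weight's knob. Origin: centre of the underside of the 16 mm bar, z up.
- weight: Knob weight: steel cylinder 40 mm in diameter, 26 mm tall, on it a neck 11 mm in diameter and 6 mm tall, then a round knob 18 mm in diameter from 32 to 44 mm height; 0.29 kg. Stands upright on the pressure plate, knob under the bar. Origin: centre of its underside, z up; its yaw is arbitrary.
- plate: Pressure plate: flat aluminium plate 50 x 56 x 12 mm (x, y, z), 0.09 kg, lying loose on the heat sink, under the weight; it overhangs the heat sink by about 5 mm in x and 8 mm in y. Origin: centre of its underside, z up.
- board: Green circuit board 60 x 84 x 2 mm (x, y, z), 0.1 kg; a black header strip along each long edge (flush at x = +-30 mm, 64 mm long, top 10.5 mm above the underside); bonded in its middle a black finned heat sink 40 x 40 mm, top 18 mm above the underside; end connectors up to 12 mm. Can be gripped across its long edges (60 mm). Lies in the fixture. Origin: centre of its underside, z up.
- bar_rest: Bar rest, fixed: dark plate 56 x 160 x 6 mm (x, y, z) with two grey open-topped U saddles at y = +-60 mm, 14 mm thick in y: slot 34 mm wide in x, floor at z = 20 mm, arms up to z = 42 mm. The bar belongs in both saddles, along y, about centred. Origin under the centre at bench height, z up.
- weight_block: Wooden weight block, fixed, 74 x 124 x 22 mm (x, y, z), with two round pockets 8 mm deep (floors at z = 14 mm): a large empty one 58 mm in diameter, and, centred at y = +58.5 mm from it, one of 35 mm in which a smaller knob weight stands and stays (top 42 mm above the bench). Origin: under the centre of the large pocket, at bench height.
- pad: Cork pad, fixed: 76 x 80 x 4 mm (x, y, z), flat on the bench: the pressure plate's place. Origin under its centre, at bench height.
- nest: Inspection nest, fixed: grey plate 112 x 130 x 8 mm (x, y, z), four white posts (tops at z = 16 mm) and four black L-shaped corner stops (21 mm high) that leave the board 9 mm of play on every side, open at the middle of the long sides for fingers. The board lies with its y axis along the nest's, either way round. Origin under its centre, at bench height, z up.

How it is judged:
By the outcome, as a careful person would: the job done as asked, in the order asked, and still so for the second after the job is handed in, with the robot touching nothing.
It also fails if it takes over 144 s, if anything falls off the work surface, if the arm or the gripper's body presses on something with over 40 N, if the wrist force passes 120 N, or if a joint passes its speed limit or range.

## Robot

A 6-joint arm with a two-finger parallel gripper is mounted at the origin on the work surface. World frame = base frame: x ahead of the robot, y to its left, z up, the work surface at z = 0. Lengths are in mm, angles in rad, forces in N, time in s.
With the tool pointing down it reaches from about 275 to 750 mm from the base axis. Payload 10.2 kg.
Tool frame: the origin (TCP) lies midway between the tips of the shut fingers; the grasp point (between the pads) lies grasp_offset behind it (grasp_offset is the distance from the TCP to the grasp point, in mm); x points along the fingers, z is the direction in which the jaws open and shut, and the axes are right-handed (so a half turn about x gives the same grasp; the last joint's range is limited). The gripper opens to 85 mm and grips with 20 to 120 N. Pads are 22 mm wide; open, the fingers measure 114 mm over their backs; the gripper's body (76 mm by 85 mm) begins 54 mm behind the grasp point. The pads swing forward as they close: fully open they stand 13 mm farther back than shut.
Start: joints at [1.116, 0.313, 1.498, -0, 1.331, -0.223], TCP at [120.621, 510.962, 231.294] pointing down, gripper open.
Joint ranges: [-2.94, 2.94], [-0.97, 2.17], [0.19, 2.56], [-1.23, 4.37], [0.02, 3.11], [-2.88, 2.88]. Speed limits (rad/s): [2.39, 2.39, 3.01, 3.14, 3.14, 3.14].

## Interface

Orientations are given as a unit quaternion [w, x, y, z].
In Python, from rig import sense, capture, calibration, finish_job, grasp_offset gives the robot as it stands.
- The arm moves only by the shell command python3 -m jog 'ROWS' [FORCE]. ROWS is JSON, a list of rows, each an object with "linear": the shift along the tool's x, y, z scaled (see below), a list of three; "rotation": the turn, a rotation vector about the tool's x, y, z scaled (see below), a list of three; "grip": the finger opening in mm, from 0 to 85.4. A call has 1 to 20 rows; each row is the pose to reach, as a shift and turn from the pose measured when the call began, along the tool's axes at that moment; what a row does not reach only later rows make up. The controller multiplies each number of a shift by 0.3 m and each number of a turn by 0.5 rad. A row lasts 1/12 s, in which the tool goes at most 41.7 mm and 7.16 degrees, less where a joint would pass 70% of its speed; a pose out of reach is approached as far as the arm can. A call with a number of a shift or a turn outside -1 to 1 is refused whole. A call with a gripper value outside its range is refused whole. The fingers move at their own pace and stop on an object; FORCE is the grip in N (left out, the last holds). Time passes only in rows, so rows that repeat a pose let the fingers close. It gives the time, the measured TCP pose, the force and the opening at its end, in the units of the state.
- sense(): the state, without advancing time (a new reading comes with each control period).
- capture(name): name is "side" or "top" or "wrist"; returns (picture, depth): 400x640x3 uint8, red, green, blue; 400x640 float32, mm along the optical axis (not along the pixel's ray), 0 where there is no reading.
- calibration(name): a dict with "intrinsics" (3x3 intrinsics, pixels), "world_from_camera" (4x4, takes a point from camera to world coordinates). Camera axes: x right, y up, looking along -z (the intrinsics and any distortion apply to the point x, -y, -z); pixel columns grow to the right and rows downward; lengths in mm; the calibration is good to about 2 mm. A picture is of the moment at which its call begins: read the wrist's pose just before it. calibration takes no time and is no camera call; for the wrist camera it gives the pose at the moment of the call.
- finish_job(): hands the job in, once; it reports no verdict.
The state is a dict: "time_s": time; "joints": joint angles; "dq": joint speeds; "tau": joint torques, N m; "eef_pos": TCP position; "ee_rot": TCP orientation; "force": force on the tool from outside, world axes, zero at the start; "wrist_torque": the same for the moment, N m; "grip_width": opening from 0.0 (shut) to 1.0 (fully open).
Only numpy, scipy, OpenCV 4.12 (cv2) and the standard library are available. Lean on these libraries where they do the work, as an engineer would, in place of code of your own. Each camera call takes 0.05 s, during which the arm holds its last target.

## Working session

There is one attempt and no reset: what is moved stays moved. The work goes in short steps, Python scripts to look and compute and a shell command to move; the robot and the scene stay as the last step left them, time stands still between calls to the robot, and variables do not carry over. Pictures are saved under pics/ and viewed, and the job is handed in when it is done.

```bash
ls; mkdir -p pics
python3 - <<'E'
from rig import sense,capture,calibration,grasp_offset
import cv2,numpy as np
print(grasp_offset, sense())
for n in ("side","top","wrist"):
    c=calibration(n); print(n,np.round(c["intrinsics"],1).tolist(),np.round(c["world_from_camera"],3).tolist(), [k for k in c])
    p,d=capture(n); cv2.imwrite(f"pics/{n}0.png",p[:,:,::-1]); np.save(f"pics/{n}0.npy",d)
E
```

```text
pics
18.700000000000003 {'time_s': 0.0, 'joints': array([ 1.11558055e+00,  3.13461816e-01,  1.49841977e+00, -1.05886124e-05,
        1.33099749e+00, -2.23401676e-01]), 'dq': array([ 0.0010167 ,  0.00045026, -0.00028621, -0.00041849,  0.00157072,
        0.00121845]), 'tau': array([ 1.96309537e-05, -4.12260854e+01, -2.59750772e+01, -6.38186020e-05,
        3.99119861e-03, -1.07231114e-05]), 'eef_pos': array([120.51791026, 510.72297113, 230.73554446]), 'ee_rot': array([ 0.55405959, -0.43902141,  0.55487707,  0.4386224 ]), 'force': array([-0.32875343,  0.46348241, -0.40103379]), 'wrist_torque': array([-0.01464012, -0.04990533, -0.01177194]), 'grip_width': 1.001709636223319}
side [[418.3, 0.0, 316.3], [0.0, 418.3, 196.2], [0.0, 0.0, 1.0]] [[0.713, 0.457, -0.532, 101.197], [-0.701, 0.44, -0.561, -476.642], [-0.022, 0.773, 0.634, 611.756], [0.0, 0.0, 0.0, 1.0]] ['intrinsics', 'world_from_camera']
top [[511.6, 0.0, 323.0], [0.0, 511.6, 198.0], [0.0, 0.0, 1.0]] [[0.007, 0.996, -0.088, 451.168], [-1.0, 0.006, -0.005, -9.514], [-0.005, 0.088, 0.996, 1074.325], [0.0, 0.0, 0.0, 1.0]] ['intrinsics', 'world_from_camera']
wrist [[312.7, 0.0, 325.9], [0.0, 312.7, 204.1], [0.0, 0.0, 1.0]] [[0.229, -0.925, -0.302, 42.786], [0.973, 0.218, 0.072, 529.082], [-0.001, -0.31, 0.951, 373.615], [0.0, 0.0, 0.0, 1.0]] ['intrinsics', 'world_from_camera']
```

View pics/top0.png

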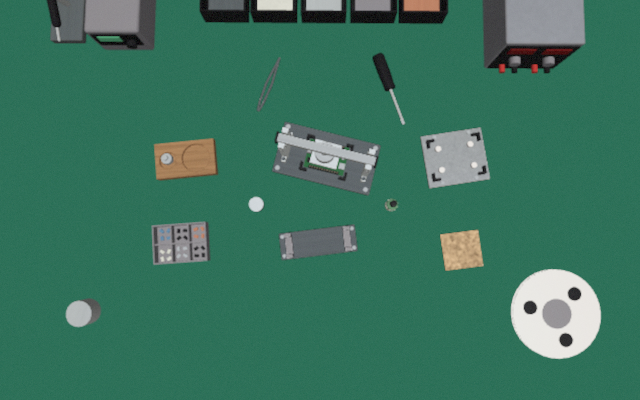

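View pics/side0.png

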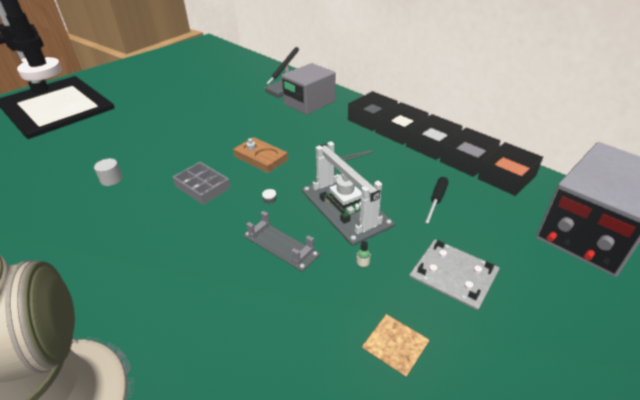

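View pics/wrist0.png

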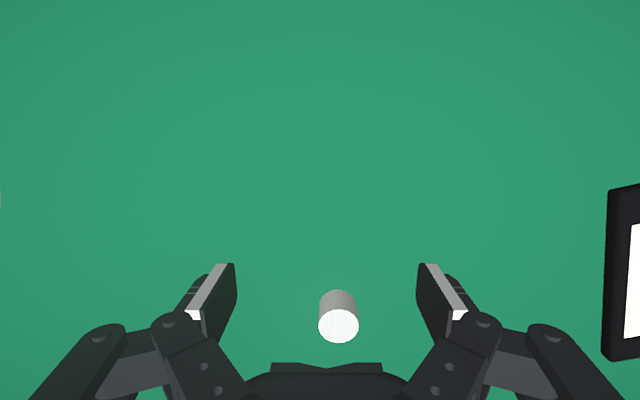

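```bash
cat > h.py <<'E'
import numpy as np,cv2
from rig import sense,capture,calibration,grasp_offset
from scipy.spatial.transform import Rotation as R
def ray(cal,uv):
    K=cal["intrinsics"];T=cal["world_from_camera"]
    uv=np.atleast_2d(uv).astype(float)
    d=np.c_[(uv[:,0]-K[0,2])/K[0,0],-(uv[:,1]-K[1,2])/K[1,1],-np.ones(len(uv))]
    return T[:3,3],d@T[:3,:3].T
def onz(cal,uv,z):
    o,d=ray(cal,uv); return o+d*((z-o[2])/d[:,2])[:,None]
def proj(cal,P):
    K=cal["intrinsics"];T=cal["world_from_camera"]
    p=(np.atleast_2d(P)-T[:3,3])@T[:3,:3]
    return np.c_[K[0,0]*p[:,0]/-p[:,2]+K[0,2],-K[1,1]*p[:,1]/-p[:,2]+K[1,2]]
def cloud(cal,d):
    v,u=np.mgrid[:400,:640]
    o,r=ray(cal,np.c_[u.ravel(),v.ravel()])
    return (o+r*d.ravel()[:,None]).reshape(400,640,3)
def rot():
    w,x,y,z=sense()["ee_rot"]; return R.from_quat([x,y,z,w])
def rect(mask,cal,z,amin=50):
    n,l,s,c=cv2.connectedComponentsWithStats(mask.astype(np.uint8))
    out=[]
    for i in range(1,n):
        if s[i,4]<amin: continue
        ct,_=cv2.findContours((l==i).astype(np.uint8),cv2.RETR_EXTERNAL,cv2.CHAIN_APPROX_NONE)
        W=onz(cal,ct[0][:,0],z)[:,:2].astype(np.float32)
        (cx,cy),(w,h),a=cv2.minAreaRect(W)
        out.append((s[i,4],round(cx,1),round(cy,1),round(w,1),round(h,1),round(a,1),c[i].round(1)))
    return out
def zoom(p,x0,y0,x1,y1,k,name):
    cv2.imwrite(name,cv2.resize(p[y0:y1,x0:x1,::-1],None,fx=k,fy=k,interpolation=cv2.INTER_CUBIC))
E
python3 - <<'E'
from h import *
p=cv2.imread("pics/top0.png")[:,:,::-1]; d=np.load("pics/top0.npy"); c=calibration("top")
P=cloud(c,d); z=P[...,2]
print("bench z",np.median(z[330:380,200:400]))
zoom(p,140,110,500,280,2.2,"pics/topz.png")
h=np.clip(z*2,0,255).astype(np.uint8); h3=np.dstack([h]*3); zoom(h3,140,110,500,280,2.2,"pics/toph.png")
# bar: high points
m=(z>100)&(z<130); m[:110]=0;m[:,:260]=0;m[:,400:]=0
print("bar",rect(m,c,112,30), np.percentile(z[m],[10,50,90]))
E
```

```text
bench z -0.03264183453438818
bar [(np.int32(1143), 631.0, -8.1, 199.7, 43.1, 76.2, array([325.3, 148.5]))] [107.31301616 110.54977253 117.38343829]
```

View pics/topz.png

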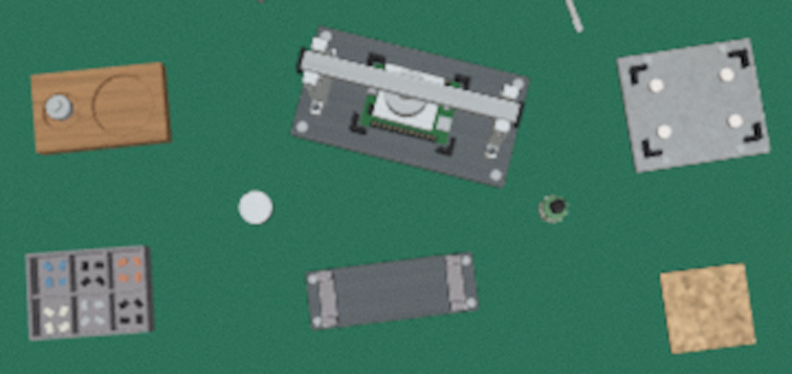

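View pics/toph.png

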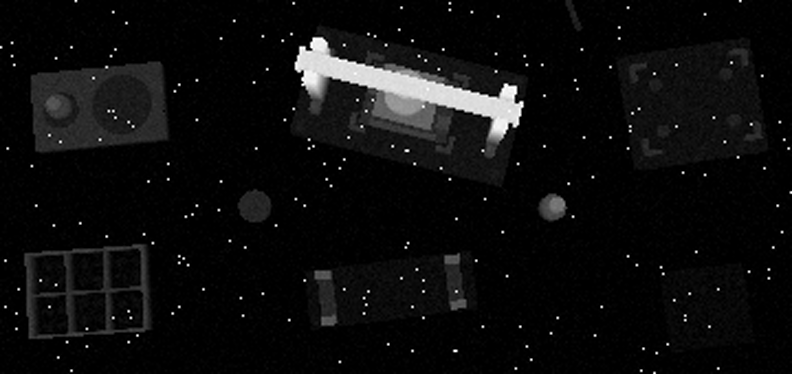

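```bash
cat > m1.py <<'E'
from h import *
p=cv2.imread("pics/top0.png")[:,:,::-1]; d=np.load("pics/top0.npy"); c=calibration("top")
hsv=cv2.cvtColor(np.ascontiguousarray(p),cv2.COLOR_RGB2HSV); H,S,V=[hsv[...,i].astype(int) for i in range(3)]
green=(H>65)&(H<95)&(S>110)
def box(x0,y0,x1,y1):
    m=np.zeros((400,640),bool); m[y0:y1,x0:x1]=1; return m&~green
for n,b,z in [("block",(148,133,222,186),22),("rest",(275,220,362,264),6),("pad",(435,226,490,276),4),("nest",(415,124,495,192),8),("fixture",(268,118,386,198),10)]:
    m=cv2.morphologyEx(box(*b).astype(np.uint8),cv2.MORPH_CLOSE,np.ones((3,3)))
    print(n,rect(m,c,z,200))
# pixel grow: boundary pixel centres shrink by 1px (2.1mm)
# bar: bright, low saturation inside fixture
m=box(268,118,386,198)
P=cloud(c,d);z=P[...,2]
b=m&(V>150)&(z>104)
b=cv2.morphologyEx(b.astype(np.uint8),cv2.MORPH_OPEN,np.ones((3,3)))
print("bar",rect(b,c,111))
vis=p.copy(); vis[b>0]=(255,0,0); zoom(vis,265,115,390,200,6,"pics/barm.png")
E
python3 m1.py
```

```text
block [(np.int32(2362), 623.9, 283.3, 79.8, 130.2, 6.0, array([185.3, 158.9]))]
rest [(np.int32(2117), 453.7, 6.6, 56.8, 160.6, 7.5, array([317.8, 241.8]))]
pad [(np.int32(1504), 439.3, -292.0, 78.3, 82.5, 7.7, array([461.4, 249.8]))]
nest [(np.int32(3365), 633.0, -280.3, 113.8, 132.3, 9.1, array([454.7, 157.5]))]
fixture [(np.int32(5257), 630.7, -5.0, 220.2, 111.2, 76.2, array([325.7, 157.8]))]
bar [(np.int32(936), 624.9, -7.9, 191.5, 28.1, 76.1, array([325.7, 149.1]))]
```

View pics/barm.png

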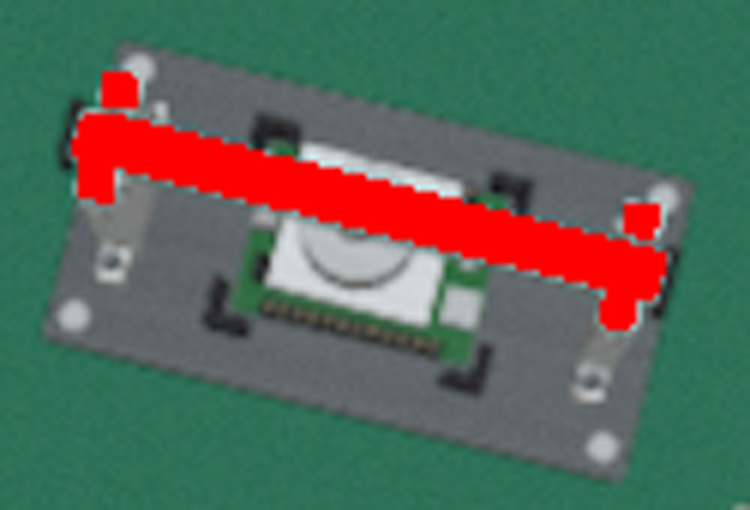

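```bash
cat >> h.py <<'E'
def down(yaw):  # tool x down, tool z (jaws) at heading yaw (deg)
    a=np.radians(yaw); z=np.array([np.cos(a),np.sin(a),0]); x=np.array([0,0,-1.]); y=np.cross(z,x)
    return R.from_matrix(np.c_[x,y,z])
def yawnow():
    z=rot().as_matrix()[:,2]; return np.degrees(np.arctan2(z[1],z[0]))
def tilt():
    return np.degrees(np.arccos(-rot().as_matrix()[2,0]))
def rel(pos,yaw):
    s=sense(); r=rot(); t=down(yaw)
    lin=r.inv().apply(np.array(pos)-s["eef_pos"])/300
    rv=(r.inv()*t).as_rotvec()/0.5
    print("to",np.round(pos,1),"lin",lin.round(4).tolist(),"rot",rv.round(4).tolist(),"| dist mm",round(float(np.linalg.norm(lin)*300)),"deg",round(float(np.degrees(np.linalg.norm(rv)*.5)),1))
def st():
    s=sense(); print("t",round(s["time_s"],2),"pos",s["eef_pos"].round(2),"yaw",round(yawnow(),2),"tilt",round(tilt(),2),"F",s["force"].round(1),"grip",round(s["grip_width"],3),"q",s["joints"].round(2))
E
python3 - <<'E'
from h import *
st()
s=sense(); T=calibration("wrist")["world_from_camera"]
print("cam in tool",rot().inv().apply(T[:3,3]-s["eef_pos"]).round(1), rot().inv().apply(-T[:3,2]).round(3))
print(rot().as_matrix().round(3))
for y in (-13.8,166.2): rel([600,0,300],y)
E
```

```text
t 0.15 pos [120.55 510.79 230.9 ] yaw 76.72 tilt 0.05 F [-0.1 -0.3  0.2] grip 1.001 q [ 1.12  0.31  1.5  -0.    1.33 -0.22]
cam in tool [-142.8   79.9   -0.2] [ 0.951 -0.311  0.   ]
[[-0.    -0.973  0.23 ]
 [-0.001  0.23   0.973]
 [-1.     0.    -0.001]]
to [600   0 300] lin [-0.2295, -1.9465, -1.2901] rot [3.1597, -0.0017, 0.0011] | dist mm 704 deg 90.5
to [600   0 300] lin [-0.2295, -1.9465, -1.2901] rot [-3.1235, -0.0011, -0.0017] | dist mm 704 deg 89.5
```

Run:
```python
from h import *
rel([600,270,230],6)
rel([290,430,230],53)
```

```text
to [600 270 230] lin [0.0031, -1.7398, -0.414] rot [2.4686, -0.0018, 0.0008] | dist mm 537 deg 70.7
to [290 430 230] lin [0.003, -0.6116, -0.1323] rot [0.8279, -0.0019, 0.0] | dist mm 188 deg 23.7
```

```bash
python3 -m jog '[{"linear":[0,-0.1,-0.02],"rotation":[0.15,0,0],"grip":85},{"linear":[0,-0.2,-0.04],"rotation":[0.3,0,0],"grip":85},{"linear":[0,-0.32,-0.07],"rotation":[0.5,0,0],"grip":85},{"linear":[0,-0.45,-0.1],"rotation":[0.7,0,0],"grip":85},{"linear":[0,-0.6116,-0.1323],"rotation":[0.9,0,0],"grip":85}]'; python3 -c "
from h import *
st();rel([450,350,230],30);rel([600,270,230],6)"
```

```text
time_s: 0.57
eef_pos: [283.9, 432.2, 230.8]
ee_rot: [0.639, -0.303, 0.639, 0.303]
force: [-0.1, 0.9, 0.4]
grip_width: 0.994
t 0.57 pos [283.9  432.2  230.81] yaw 50.71 tilt 0.07 F [-0.1  0.9  0.4] grip 0.994 q [ 0.76  0.3   1.52 -0.    1.33 -0.12]
to [450 350 230] lin [0.0026, -0.602, 0.1386] rot [0.7228, -0.0024, 0.0006] | dist mm 185 deg 20.7
to [600 270 230] lin [0.0025, -1.1579, 0.2489] rot [1.5605, -0.0023, 0.0011] | dist mm 355 deg 44.7
```

```bash
python3 -m jog '[{"linear":[0,-0.12,0.03],"rotation":[0.2,0,0],"grip":85},{"linear":[0,-0.24,0.055],"rotation":[0.4,0,0],"grip":85},{"linear":[0,-0.36,0.083],"rotation":[0.6,0,0],"grip":85},{"linear":[0,-0.48,0.11],"rotation":[0.8,0,0],"grip":85},{"linear":[0,-0.602,0.139],"rotation":[0.95,0,0],"grip":85}]'; python3 -c "
from h import *
st();rel([600,270,230],6)"
```

```text
time_s: 0.98
eef_pos: [451.4, 348.9, 230.6]
ee_rot: [0.692, -0.142, 0.693, 0.142]
force: [-0.3, 0.5, -0.4]
grip_width: 0.995
t 0.98 pos [451.44 348.92 230.61] yaw 23.2 tilt 0.09 F [-0.3  0.5 -0.4] grip 0.995 q [ 0.45  0.42  1.35 -0.    1.37  0.05]
to [600 270 230] lin [0.0018, -0.4369, 0.3516] rot [0.6003, -0.0028, 0.0017] | dist mm 168 deg 17.2
```

```bash
python3 -m jog '[{"linear":[0,-0.11,0.09],"rotation":[0.15,0,0],"grip":85},{"linear":[0,-0.22,0.18],"rotation":[0.3,0,0],"grip":85},{"linear":[0,-0.32,0.26],"rotation":[0.45,0,0],"grip":85},{"linear":[0,-0.4,0.32],"rotation":[0.6,0,0],"grip":85},{"linear":[0,-0.437,0.352],"rotation":[0.6,0,0],"grip":85},{"linear":[0,-0.437,0.352],"rotation":[0.6,0,0],"grip":85}]'
python3 - <<'E'
from h import *
st(); c=calibration("wrist"); p,d=capture("wrist"); cv2.imwrite("pics/w_block.png",p[:,:,::-1]); np.savez("pics/w_block.npz",d=d,**c)
E
```

```text
time_s: 1.48
eef_pos: [602.3, 267.6, 229.1]
ee_rot: [0.705, -0.036, 0.707, 0.035]
force: [-1.0, 0.8, -0.3]
grip_width: 0.995
t 1.48 pos [602.34 267.64 229.05] yaw 5.8 tilt 0.17 F [-1.   0.8 -0.3] grip 0.995 q [ 0.24  0.63  1.03 -0.    1.49  0.14]
```

View pics/w_block.png

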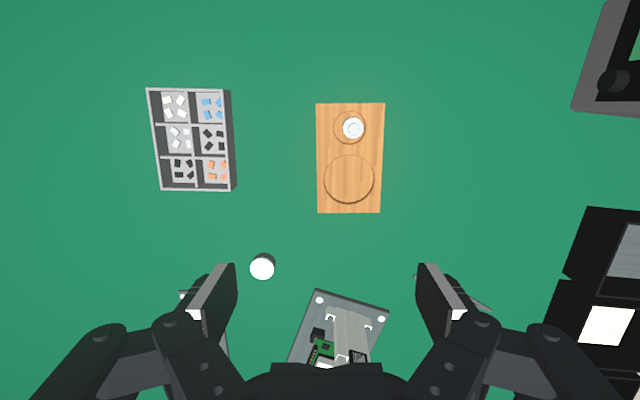

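```bash
cat > blk.py <<'E'
from h import *
p=cv2.imread("pics/w_block.png")[:,:,::-1]; f=np.load("pics/w_block.npz"); c={k:f[k] for k in("intrinsics","world_from_camera")}
P=cloud(c,f["d"]); z=P[...,2]
m=np.zeros((400,640),bool); m[95:220,305:395]=1
def pc(sel):
    q=P[sel][:,:2].astype(np.float32); return q
top=m&(z>18)&(z<26)
print("z med top",np.median(z[top]),"bench",np.median(z[230:260,330:400]))
print("top rect (z22)",rect(cv2.morphologyEx((m&(z>18)).astype(np.uint8),cv2.MORPH_OPEN,np.ones((3,3))),c,22,200))
fl=m&(z>9)&(z<18); fl[:155]=0
n,l,s,ce=cv2.connectedComponentsWithStats(fl.astype(np.uint8)); i=1+np.argmax(s[1:,4]); print("floor",s[i],ce[i],np.median(z[l==i]))
# rim edge: hough in upscaled
g=cv2.cvtColor(np.ascontiguousarray(p),cv2.COLOR_RGB2GRAY)[95:220,305:395]; g=cv2.resize(g,None,fx=4,fy=4,interpolation=cv2.INTER_CUBIC)
h=cv2.HoughCircles(g,cv2.HOUGH_GRADIENT,1.5,60,param1=80,param2=30,minRadius=80,maxRadius=125)
for u,v,r in h[0][:4]:
    uv=[u/4+305,v/4+95]; print("circle",uv,r/4,onz(c,uv,22).round(1))
zoom(p,300,90,400,220,5,"pics/blkz.png")
E
python3 blk.py
```

```text
z med top 22.2985968636479 bench 0.3298984547444661
top rect (z22) [(np.int32(4567), 625.4, 286.2, 74.1, 124.2, 6.2, array([348.9, 152.7])), (np.int32(373), 624.6, 322.9, 22.0, 22.3, 5.8, array([352.1, 127.7]))]
floor [ 324  156   49   48 1854] [348.14185545 179.13807983] 14.391216894972956
circle [np.float32(348.6875), np.float32(178.4375)] 25.8125 [[628.1 266.2  22. ]]
circle [np.float32(343.0625), np.float32(124.8125)] 21.7625 [[614.6 324.9  22. ]]
circle [np.float32(364.0625), np.float32(133.0625)] 22.2875 [[638.5 318.5  22. ]]
```

View pics/blkz.png

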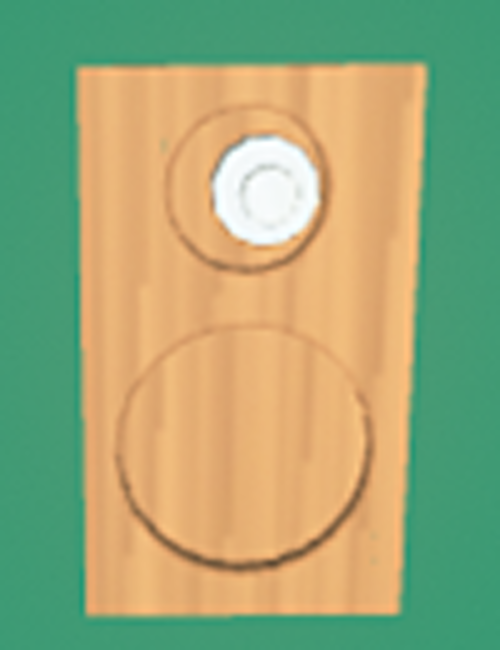

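```bash
python3 -c "
from h import *
st();rel([625,-8,230],-13.8)"
```

```text
t 1.53 pos [600.83 269.02 229.4 ] yaw 5.91 tilt 0.17 F [-0.6  0.7 -0.4] grip 0.998 q [ 0.24  0.62  1.03 -0.    1.49  0.14]
to [625  -8 230] lin [-0.0009, -0.9268, -0.015] rot [0.6881, -0.005, 0.0033] | dist mm 278 deg 19.7
```

```bash
python3 -m jog '[{"linear":[0,-0.08,0],"rotation":[0.07,0,0],"grip":85},{"linear":[0,-0.2,0],"rotation":[0.15,0,0],"grip":85},{"linear":[0,-0.32,0],"rotation":[0.23,0,0],"grip":85},{"linear":[0,-0.44,0],"rotation":[0.31,0,0],"grip":85},{"linear":[0,-0.56,0],"rotation":[0.4,0,0],"grip":85},{"linear":[0,-0.68,-0.01],"rotation":[0.5,0,0],"grip":85},{"linear":[0,-0.8,-0.015],"rotation":[0.6,0,0],"grip":85},{"linear":[0,-0.88,-0.015],"rotation":[0.688,0,0],"grip":85},{"linear":[0,-0.927,-0.015],"rotation":[0.688,0,0],"grip":85},{"linear":[0,-0.927,-0.015],"rotation":[0.688,0,0],"grip":85},{"linear":[0,-0.927,-0.015],"rotation":[0.688,0,0],"grip":85}]'
python3 - <<'E'
from h import *
st(); c=calibration("wrist"); p,d=capture("wrist"); cv2.imwrite("pics/w_fix.png",p[:,:,::-1]); np.savez("pics/w_fix.npz",d=d,**c)
E
```

```text
time_s: 2.45
eef_pos: [624.7, -7.1, 229.8]
ee_rot: [0.701, 0.084, 0.703, -0.085]
force: [-0.3, 0.4, 0.8]
grip_width: 0.997
t 2.45 pos [624.74  -7.07 229.79] yaw -13.7 tilt 0.17 F [-0.3  0.4  0.8] grip 0.997 q [-0.2   0.54  1.17 -0.    1.44  0.04]
```

View pics/w_fix.png

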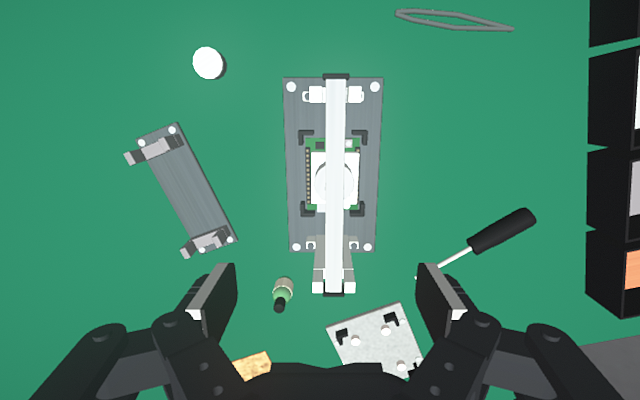

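```bash
cat > bar.py <<'E'
from h import *
p=cv2.imread("pics/w_fix.png")[:,:,::-1]; f=np.load("pics/w_fix.npz"); c={k:f[k] for k in("intrinsics","world_from_camera")}
P=cloud(c,f["d"]); z=P[...,2]
for r in (115,150,180,200,240): print(r,p[r,310:360].mean(1).astype(int).tolist()[10:42])
m=np.zeros((400,640),bool); m[70:300,318:356]=1
m&=(z>104)&(z<125)
mm=np.zeros_like(m); mm[115:225]=m[115:225]
print("bar mid z",np.median(z[mm]),"rect",rect(mm,c,111))
print("brackets/all",np.percentile(z[m],[5,50,95]))
print("bar ends", [ (r, m[r].sum(), p[r,330:342].mean().round()) for r in list(range(70,84,1))+list(range(280,300,1))])
zoom(p,280,65,390,305,2.5,"pics/fixz.png")
E
python3 bar.py
```

```text
115 [142, 141, 140, 138, 132, 169, 243, 250, 245, 243, 243, 242, 242, 243, 243, 245, 246, 246, 246, 246, 245, 245, 246, 249, 252, 200, 134, 143, 143, 144, 145, 145]
150 [130, 130, 130, 128, 118, 177, 246, 250, 246, 245, 245, 244, 245, 245, 246, 246, 246, 246, 246, 246, 245, 246, 249, 254, 195, 102, 118, 120, 115, 115, 114, 113]
180 [248, 248, 248, 250, 251, 244, 244, 247, 246, 246, 246, 246, 247, 247, 246, 246, 246, 246, 246, 246, 246, 247, 249, 235, 244, 250, 250, 250, 250, 250, 249, 250]
200 [255, 255, 255, 254, 253, 247, 245, 247, 246, 246, 246, 247, 247, 247, 246, 245, 245, 245, 246, 246, 246, 247, 245, 240, 254, 255, 255, 254, 254, 254, 254, 254]
240 [162, 163, 163, 162, 153, 231, 251, 248, 245, 246, 246, 247, 247, 246, 245, 244, 245, 246, 246, 246, 247, 253, 221, 153, 160, 162, 162, 164, 154, 150, 153, 156]
bar mid z 111.2726289157639 rect [(np.int32(2077), 636.4, 13.0, 94.3, 15.7, 76.3, array([334. , 168.3]))]
brackets/all [110.0720493  111.38707422 119.95782182]
bar ends [(70, np.int64(0), np.float64(116.0)), (71, np.int64(0), np.float64(118.0)), (72, np.int64(0), np.float64(
[... 524 characters left out ...]
64(34), np.float64(246.0)), (283, np.int64(34), np.float64(246.0)), (284, np.int64(34), np.float64(246.0)), (285, np.int64(34), np.float64(246.0)), (286, np.int64(33), np.float64(245.0)), (287, np.int64(33), np.float64(245.0)), (288, np.int64(35), np.float64(245.0)), (289, np.int64(37), np.float64(246.0)), (290, np.int64(37), np.float64(249.0)), (291, np.int64(37), np.float64(248.0)), (292, np.int64(37), np.float64(175.0)), (293, np.int64(35), np.float64(32.0)), (294, np.int64(22), np.float64(63.0)), (295, np.int64(22), np.float64(67.0)), (296, np.int64(21), np.float64(78.0)), (297, np.int64(0), np.float64(106.0)), (298, np.int64(0), np.float64(115.0)), (299, np.int64(0), np.float64(113.0))]
```

View pics/fixz.png

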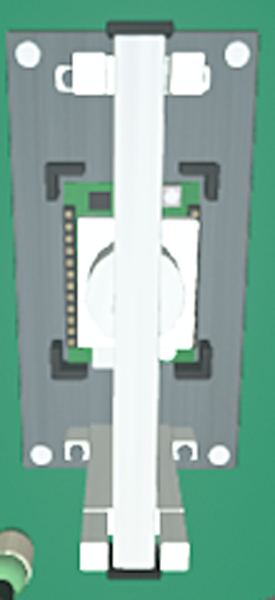

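Run:
```python
from h import *
f=np.load("pics/w_fix.npz"); c={k:f[k] for k in("intrinsics","world_from_camera")}
a=onz(c,[336.5,73.3],113.5)[0];b=onz(c,[334.5,296.6],113.5)[0]
print(a,b,np.linalg.norm(a-b),(a+b)/2,np.degrees(np.arctan2(a[1]-b[1],a[0]-b[0])))
# axis points at z=111 from row centers
for r,u0,u1 in ((115,325.5,345.3),(150,325.3,344.3),(240,324.8,342.5)):
    q=onz(c,[[u0,r],[u1,r]],111); print(q.mean(0).round(1),np.linalg.norm(q[0]-q[1]).round(1))
# board / fixture base corners
P=cloud(c,f["d"]);z=P[...,2]
m=np.zeros((400,640),bool);m[60:270,270:400]=1
w=m&(z>6)&(z<140)
w=cv2.morphologyEx(w.astype(np.uint8),cv2.MORPH_OPEN,np.ones((3,3)))
q=P[(w>0)&(z<16)][:,:2].astype(np.float32); print("fixture rect",cv2.minAreaRect(q))
hz=m&(z>44)&(z<56); hz=cv2.morphologyEx(hz.astype(np.uint8),cv2.MORPH_OPEN,np.ones((3,3)))
hz[:140]=0;hz[215:]=0
print("plate",cv2.minAreaRect(P[hz>0][:,:2].astype(np.float32)),np.median(z[hz>0]))
hw=m&(z>70)&(z<90); hw[:140]=0;hw[215:]=0
print("wtop",cv2.minEnclosingCircle(P[hw][:,:2].astype(np.float32)),np.median(z[hw]))
```

```text
[655.89381538  88.53041039 113.5       ] [ 608.90251295 -105.2932954   113.5       ] 199.4387410539205 [632.39816417  -8.3814425  113.5       ] 76.37196166666274
[648.1  58.7 111. ] 15.9
[641.3  31.5 111. ] 15.8
[621.6 -48.1 111. ] 16.2
fixture rect ((630.5053100585938, -8.845909118652344), (208.5511474609375, 110.18976593017578), 76.27733612060547)
plate ((633.0537719726562, -7.061702728271484), (55.922733306884766, 49.086814880371094), 75.66136169433594) 50.26888689602487
wtop ((632.1513671875, -4.947052955627441), 19.78256607055664) 76.26743032242973
```

Run:
```python
from h import *
f=np.load("pics/w_fix.npz"); c={k:f[k] for k in("intrinsics","world_from_camera")}
P=cloud(c,f["d"]);z=P[...,2]
m=np.zeros((400,640),bool);m[110:265,120:250]=1
w=cv2.morphologyEx((m&(z>3.2)&(z<9)).astype(np.uint8),cv2.MORPH_OPEN,np.ones((3,3)))
print("rest",cv2.minAreaRect(P[w>0][:,:2].astype(np.float32)),w.sum())
hi=cv2.morphologyEx((m&(z>37)&(z<46)).astype(np.uint8),cv2.MORPH_OPEN,np.ones((2,2)))
n,l,s,ce=cv2.connectedComponentsWithStats(hi)
for i in range(1,n): print(s[i,4],P[l==i].mean(0).round(1))
sl=cv2.morphologyEx((m&(z>17)&(z<23.5)).astype(np.uint8),cv2.MORPH_OPEN,np.ones((3,3)))
n,l,s,ce=cv2.connectedComponentsWithStats(sl)
for i in range(1,n): print("slot",s[i,4],P[l==i].mean(0).round(1))
p=cv2.imread("pics/w_fix.png")
zoom(p[:,:,::-1],110,105,260,275,3,"pics/restz.png")
```

```text
rest ((454.3860168457031, 7.373710632324219), (56.83644104003906, 160.0022430419922), 7.2814412117004395) 4617
126 [467.8  68.4  39.5]
132 [426.9  63.   40.6]
94 [484.6 -49.9  41.8]
92 [442.8 -55.7  41. ]
slot 266 [440.   65.9  20.3]
slot 235 [456.5 -51.8  20.2]
```

View pics/restz.png

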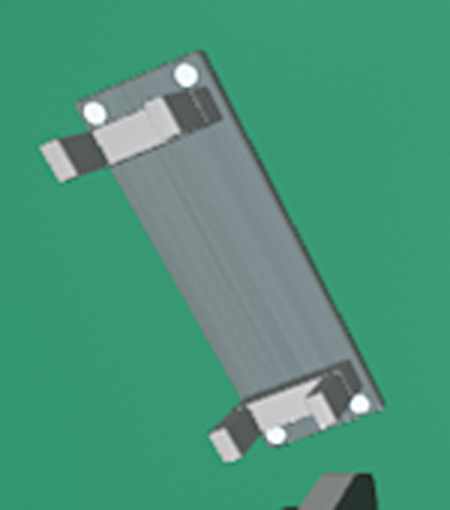

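```bash
python3 -m jog '[{"linear":[0.07,0.001,0.02],"rotation":[0,0,0],"grip":45},{"linear":[0.15,0.001,0.023],"rotation":[0,0,0],"grip":45},{"linear":[0.22,0.001,0.023],"rotation":[0,0,0],"grip":45},{"linear":[0.26,0.001,0.023],"rotation":[0,0,0],"grip":45},{"linear":[0.267,0.001,0.023],"rotation":[0,0,0],"grip":45},{"linear":[0.267,0.001,0.023],"rotation":[0,0,0],"grip":45},{"linear":[0.267,0.001,0.023],"rotation":[0,0,0],"grip":45}]' 60
python3 - <<'E'
from h import *
st(); rel([631.5,-8.4,97.5],-13.8)
c=calibration("wrist"); p,d=capture("wrist"); cv2.imwrite("pics/w_pre.png",p[:,:,::-1])
E
```

```text
time_s: 3.08
eef_pos: [631.7, -6.9, 150.8]
ee_rot: [0.702, 0.083, 0.702, -0.084]
force: [-0.1, -0.7, -0.6]
grip_width: 0.527
t 3.08 pos [631.71  -6.89 150.84] yaw -13.57 tilt 0.09 F [-0.1 -0.7 -0.6] grip 0.527 q [-0.2   0.61  1.26 -0.    1.27  0.04]
to [631.5  -8.4  97.5] lin [0.1778, -0.0048, 0.0006] rot [0.008, -0.0016, 0.0027] | dist mm 53 deg 0.2
```

View pics/w_pre.png

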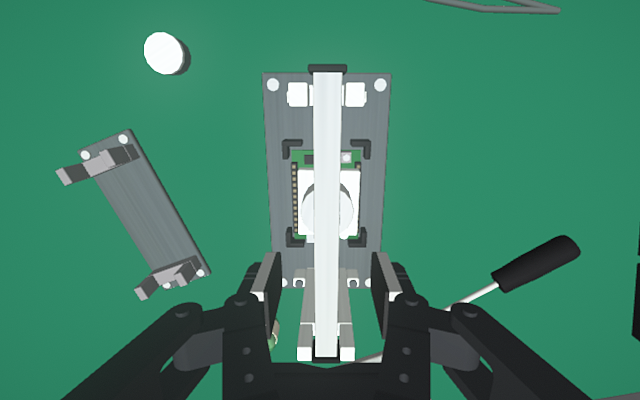

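```bash
python3 -m jog '[{"linear":[0.05,-0.003,0],"rotation":[0.008,0,0],"grip":45},{"linear":[0.1,-0.0048,0],"rotation":[0.008,0,0],"grip":45},{"linear":[0.145,-0.0048,0],"rotation":[0.008,0,0],"grip":45},{"linear":[0.17,-0.0048,0],"rotation":[0.008,0,0],"grip":45},{"linear":[0.178,-0.0048,0],"rotation":[0.008,0,0],"grip":45},{"linear":[0.178,-0.0048,0],"rotation":[0.008,0,0],"grip":45},{"linear":[0.178,-0.0048,0],"rotation":[0.008,0,0],"grip":45}]'
python3 - <<'E'
from h import *
st(); rel([631.5,-8.4,97.5],-13.8)
c=calibration("wrist"); p,d=capture("wrist"); cv2.imwrite("pics/w_pre2.png",p[:,:,::-1])
E
```

```text
time_s: 3.72
eef_pos: [632.0, -8.7, 98.8]
ee_rot: [0.702, 0.085, 0.702, -0.086]
force: [0.2, 0.2, 0.7]
grip_width: 0.524
t 3.72 pos [631.97  -8.66  98.78] yaw -13.81 tilt 0.11 F [0.2 0.2 0.7] grip 0.524 q [-0.2   0.67  1.31 -0.    1.16  0.04]
to [631.5  -8.4  97.5] lin [0.0043, 0.0005, -0.0017] rot [-0.0004, 0.0029, 0.0026] | dist mm 1 deg 0.1
```

View pics/w_pre2.png

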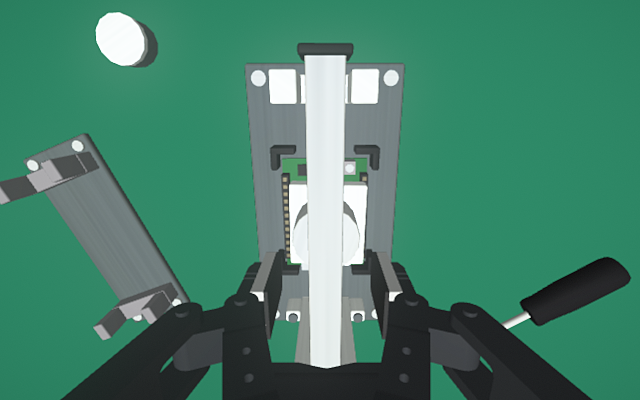

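```bash
python3 -m jog '[{"linear":[0.002,0,-0.001],"rotation":[0,0,0],"grip":30},{"linear":[0.003,0,-0.001],"rotation":[0,0,0],"grip":22},{"linear":[0.003,0,-0.001],"rotation":[0,0,0],"grip":18},{"linear":[0.003,0,-0.001],"rotation":[0,0,0],"grip":14},{"linear":[0.003,0,-0.001],"rotation":[0,0,0],"grip":10},{"linear":[0.003,0,-0.001],"rotation":[0,0,0],"grip":10},{"linear":[0.003,0,-0.001],"rotation":[0,0,0],"grip":10},{"linear":[0.003,0,-0.001],"rotation":[0,0,0],"grip":10}]' 60
python3 - <<'E'
from h import *
st()
E
```

```text
time_s: 4.43
eef_pos: [631.8, -8.6, 98.5]
ee_rot: [0.703, 0.085, 0.701, -0.086]
force: [-2.2, 0.9, 5.4]
grip_width: 0.168
t 4.43 pos [631.8   -8.62  98.49] yaw -13.81 tilt 0.14 F [-2.2  0.9  5.4] grip 0.168 q [-0.2   0.67  1.31 -0.    1.16  0.04]
```

Run:
```python
from h import *
c=calibration("wrist"); p,d=capture("wrist"); cv2.imwrite("pics/w_g1.png",p[:,:,::-1]); st()
```

```text
t 4.48 pos [631.77  -8.61  98.47] yaw -13.81 tilt 0.14 F [-2.8 -0.6  5.6] grip 0.166 q [-0.2   0.67  1.31 -0.    1.16  0.04]
```

View pics/w_g1.png

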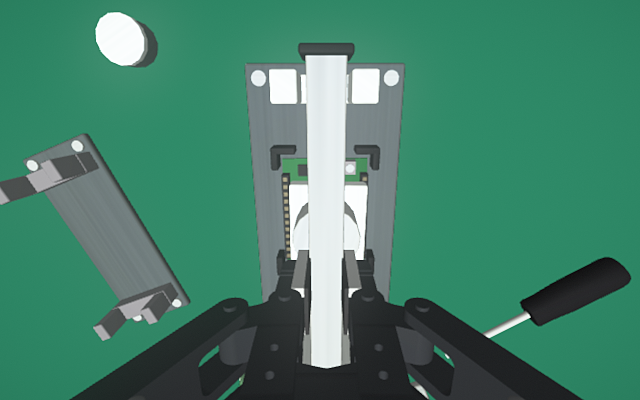

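```bash
python3 -m jog '[{"linear":[-0.005,0,0],"rotation":[0,0,0],"grip":10},{"linear":[-0.015,0,0],"rotation":[0,0,0],"grip":10},{"linear":[-0.03,0,0],"rotation":[0,0,0],"grip":10},{"linear":[-0.05,0,0],"rotation":[0,0,0],"grip":10},{"linear":[-0.07,0,0],"rotation":[0,0,0],"grip":10},{"linear":[-0.1,0,0],"rotation":[0,0,0],"grip":10},{"linear":[-0.13,0,0],"rotation":[0,0,0],"grip":10},{"linear":[-0.16,0,0],"rotation":[0,0,0],"grip":10},{"linear":[-0.2,0,0],"rotation":[0,0,0],"grip":10},{"linear":[-0.23,0,0],"rotation":[0,0,0],"grip":10},{"linear":[-0.24,0,0],"rotation":[0,0,0],"grip":10},{"linear":[-0.24,0,0],"rotation":[0,0,0],"grip":10}]'
python3 - <<'E'
from h import *
c=calibration("wrist"); p,d=capture("wrist"); cv2.imwrite("pics/w_g2.png",p[:,:,::-1]); np.savez("pics/w_g2.npz",d=d,**c);st()
p,d=capture("side"); zoom(p,220,100,480,290,3,"pics/s2.png")
rel([455,7,160],7.5)
E
```

```text
time_s: 5.48
eef_pos: [632.0, -8.5, 171.6]
ee_rot: [0.703, 0.084, 0.701, -0.086]
force: [0.3, -0.3, -2.0]
grip_width: 0.166
t 5.53 pos [631.67  -8.49 170.64] yaw -13.81 tilt 0.15 F [ 0.  -0.2 -2.4] grip 0.169 q [-0.2   0.59  1.23 -0.    1.31  0.04]
to [455   7 160] lin [0.0329, -0.0903, -0.5835] rot [-0.744, 0.0022, 0.0031] | dist mm 177 deg 21.3
```

View pics/w_g2.png

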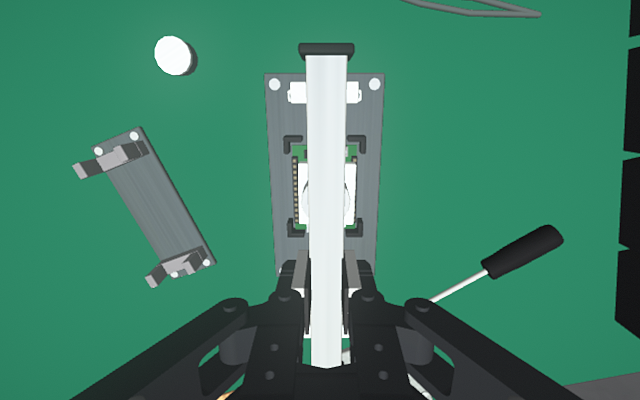

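View pics/s2.png

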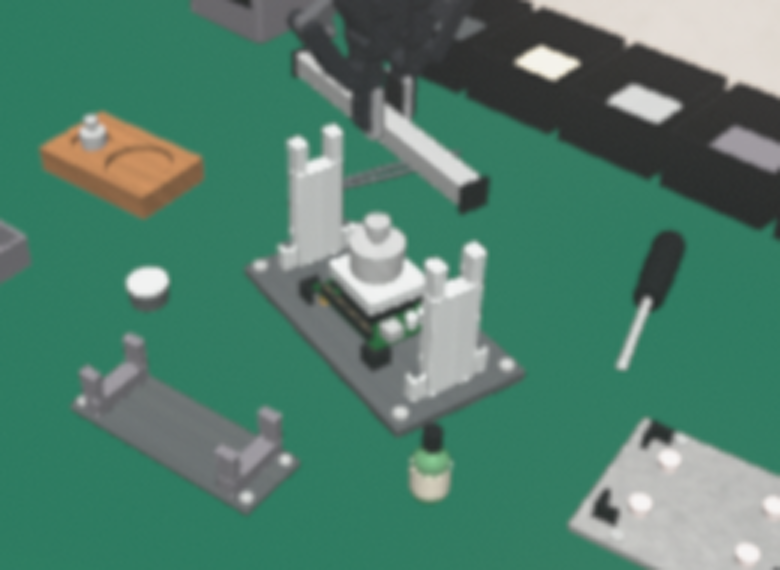

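```bash
python3 -m jog '[{"linear":[0,-0.005,-0.03],"rotation":[-0.03,0,0],"grip":10},{"linear":[0,-0.01,-0.08],"rotation":[-0.1,0,0],"grip":10},{"linear":[0,-0.02,-0.14],"rotation":[-0.18,0,0],"grip":10},{"linear":[0,-0.03,-0.2],"rotation":[-0.26,0,0],"grip":10},{"linear":[0,-0.04,-0.27],"rotation":[-0.34,0,0],"grip":10},{"linear":[0,-0.05,-0.34],"rotation":[-0.42,0,0],"grip":10},{"linear":[0,-0.06,-0.4],"rotation":[-0.5,0,0],"grip":10},{"linear":[0,-0.07,-0.46],"rotation":[-0.58,0,0],"grip":10},{"linear":[0,-0.08,-0.52],"rotation":[-0.66,0,0],"grip":10},{"linear":[0,-0.09,-0.56],"rotation":[-0.72,0,0],"grip":10},{"linear":[0,-0.09,-0.583],"rotation":[-0.744,0,0],"grip":10},{"linear":[0,-0.09,-0.583],"rotation":[-0.744,0,0],"grip":10},{"linear":[0,-0.09,-0.583],"rotation":[-0.744,0,0],"grip":10}]'
python3 - <<'E'
from h import *
st()
c=calibration("wrist"); p,d=capture("wrist"); cv2.imwrite("pics/w_r1.png",p[:,:,::-1]); np.savez("pics/w_r1.npz",d=d,**c)
rel([455,7,60],7.5)
E
```

```text
time_s: 6.67
eef_pos: [455.5, 7.1, 169.9]
ee_rot: [0.706, -0.047, 0.705, 0.045]
force: [-0.3, -0.5, -2.4]
grip_width: 0.17
t 6.67 pos [455.53   7.08 169.89] yaw 7.45 tilt 0.12 F [-0.3 -0.5 -2.4] grip 0.17 q [-0.24  0.22  1.79 -0.    1.13 -0.37]
to [455   7  60] lin [0.3662, 0.0009, -0.003] rot [-0.0014, 0.0023, 0.0036] | dist mm 110 deg 0.1
```

View pics/w_r1.png

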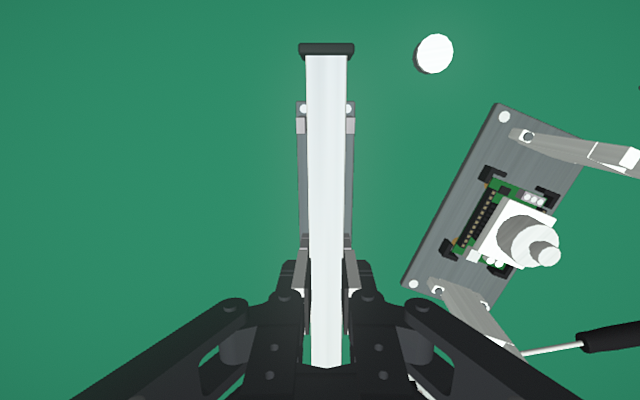

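```bash
python3 -m jog '[{"linear":[0.03,0,0],"rotation":[0,0,0],"grip":10},{"linear":[0.09,0,0],"rotation":[0,0,0],"grip":10},{"linear":[0.16,0,0],"rotation":[0,0,0],"grip":10},{"linear":[0.23,0,-0.001],"rotation":[0,0,0],"grip":10},{"linear":[0.3,0,-0.002],"rotation":[0,0,0],"grip":10},{"linear":[0.35,0,-0.002],"rotation":[0,0,0],"grip":10},{"linear":[0.39,0,-0.002],"rotation":[0,0,0],"grip":10},{"linear":[0.42,0,-0.002],"rotation":[0,0,0],"grip":10},{"linear":[0.44,0,-0.002],"rotation":[0,0,0],"grip":10},{"linear":[0.455,0,-0.002],"rotation":[0,0,0],"grip":10},{"linear":[0.463,0,-0.002],"rotation":[0,0,0],"grip":10},{"linear":[0.463,0,-0.002],"rotation":[0,0,0],"grip":10}]'
python3 - <<'E'
from h import *
st()
c=calibration("wrist"); p,d=capture("wrist"); cv2.imwrite("pics/w_r2.png",p[:,:,::-1])
p,d=capture("side"); zoom(p,200,150,380,280,4,"pics/s3.png")
rel([455,7,23.5],7.5)
E
```

```text
time_s: 7.72
eef_pos: [455.5, 6.7, 30.8]
ee_rot: [0.706, -0.047, 0.705, 0.045]
force: [0.3, 0.5, -2.0]
grip_width: 0.164
t 7.72 pos [455.45   6.69  30.79] yaw 7.46 tilt 0.12 F [ 0.3  0.5 -2. ] grip 0.164 q [-0.24  0.45  1.92 -0.    0.77 -0.37]
to [455.    7.   23.5] lin [0.0262, 0.0016, -0.0022] rot [-0.0015, 0.004, 0.0043] | dist mm 8 deg 0.2
```

View pics/w_r2.png

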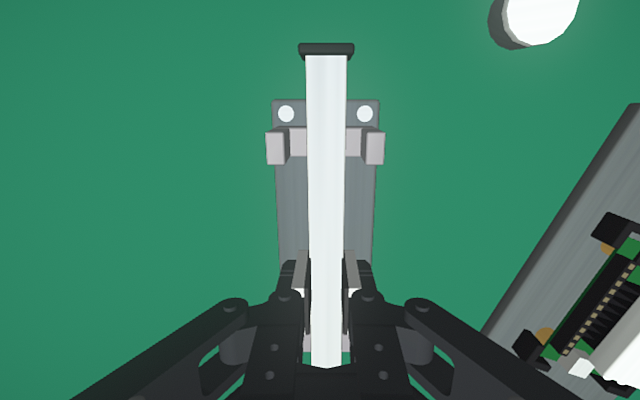

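View pics/s3.png

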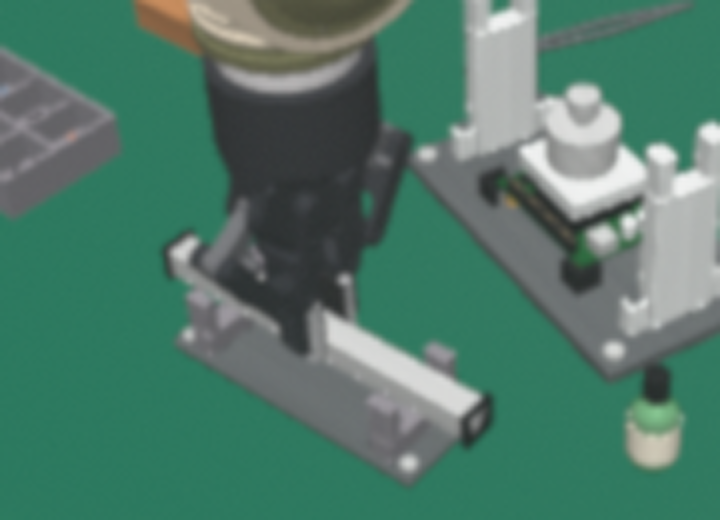

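```bash
python3 -m jog '[{"linear":[0.006,0,0],"rotation":[0,0,0],"grip":10},{"linear":[0.01,0,0],"rotation":[0,0,0],"grip":10},{"linear":[0.014,0,0],"rotation":[0,0,0],"grip":10},{"linear":[0.018,0,0],"rotation":[0,0,0],"grip":10},{"linear":[0.02,0,0],"rotation":[0,0,0],"grip":10},{"linear":[0.022,0,0],"rotation":[0,0,0],"grip":10},{"linear":[0.022,0,0],"rotation":[0,0,0],"grip":10}]'
python3 - <<'E'
from h import *
st()
E
```

```text
time_s: 8.4
eef_pos: [455.6, 6.6, 24.6]
ee_rot: [0.706, -0.047, 0.705, 0.045]
force: [0.6, 0.4, -2.0]
grip_width: 0.167
t 8.4 pos [455.63   6.63  24.62] yaw 7.45 tilt 0.16 F [ 0.6  0.4 -2. ] grip 0.167 q [-0.24  0.46  1.92 -0.    0.76 -0.37]
```

```bash
python3 -m jog '[{"linear":[0.002,0,0],"rotation":[0,0,0],"grip":10},{"linear":[0.004,0,0],"rotation":[0,0,0],"grip":10},{"linear":[0.005,0,0],"rotation":[0,0,0],"grip":10},{"linear":[0.005,0,0],"rotation":[0,0,0],"grip":10}]'
python3 - <<'E'
from h import *
st()
E
```

```text
time_s: 8.73
eef_pos: [455.7, 6.6, 23.5]
ee_rot: [0.706, -0.047, 0.705, 0.045]
force: [-1.9, 0.8, 3.5]
grip_width: 0.167
t 8.73 pos [455.71   6.62  23.45] yaw 7.46 tilt 0.16 F [-1.9  0.8  3.5] grip 0.167 q [-0.24  0.46  1.92 -0.    0.76 -0.37]
```

```bash
python3 -m jog '[{"linear":[0,0,0],"rotation":[0,0,0],"grip":15},{"linear":[0,0,0],"rotation":[0,0,0],"grip":20},{"linear":[0,0,0],"rotation":[0,0,0],"grip":30},{"linear":[0,0,0],"rotation":[0,0,0],"grip":40},{"linear":[0,0,0],"rotation":[0,0,0],"grip":40},{"linear":[-0.02,0,0],"rotation":[0,0,0],"grip":40},{"linear":[-0.06,0,0],"rotation":[0,0,0],"grip":40},{"linear":[-0.12,0,0],"rotation":[0,0,0],"grip":40},{"linear":[-0.2,0,0],"rotation":[0,0,0],"grip":40},{"linear":[-0.3,0,0],"rotation":[0,0,0],"grip":40},{"linear":[-0.4,0,0],"rotation":[0,0,0],"grip":40},{"linear":[-0.46,0,0],"rotation":[0,0,0],"grip":40},{"linear":[-0.5,0,0],"rotation":[0,0,0],"grip":40},{"linear":[-0.5,0,0],"rotation":[0,0,0],"grip":40}]'
python3 - <<'E'
from h import *
st()
c=calibration("wrist"); p,d=capture("wrist"); cv2.imwrite("pics/w_r3.png",p[:,:,::-1]);np.savez("pics/w_r3.npz",d=d,**c)
rel([632,-7,173],-13.8)
E
```

```text
time_s: 9.9
eef_pos: [456.4, 6.7, 176.2]
ee_rot: [0.708, -0.047, 0.703, 0.045]
force: [0.1, 0.6, -0.3]
grip_width: 0.469
t 9.9 pos [456.43   6.68 176.2 ] yaw 7.47 tilt 0.45 F [ 0.1  0.6 -0.3] grip 0.469 q [-0.24  0.21  1.78 -0.    1.14 -0.37]
to [632  -7 173] lin [0.0076, -0.1221, 0.5765] rot [0.7423, 0.0094, 0.0045] | dist mm 177 deg 21.3
```

View pics/w_r3.png

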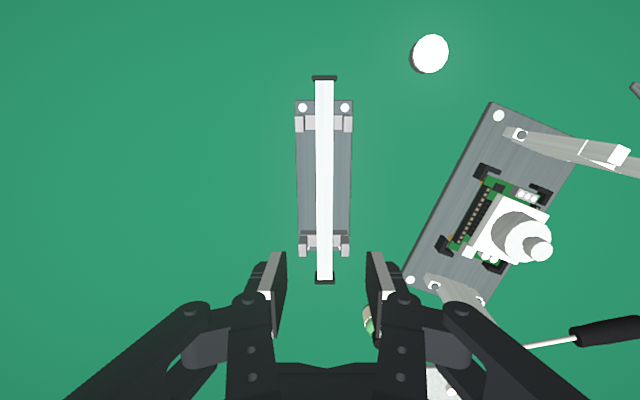

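```bash
python3 -m jog '[{"linear":[0,-0.01,0.07],"rotation":[0.08,0.009,0.0045],"grip":40},{"linear":[0,-0.03,0.16],"rotation":[0.2,0.009,0.0045],"grip":40},{"linear":[0,-0.05,0.26],"rotation":[0.34,0.009,0.0045],"grip":40},{"linear":[0,-0.08,0.37],"rotation":[0.48,0.009,0.0045],"grip":40},{"linear":[0,-0.1,0.47],"rotation":[0.62,0.009,0.0045],"grip":40},{"linear":[0,-0.12,0.54],"rotation":[0.72,0.009,0.0045],"grip":40},{"linear":[0,-0.122,0.576],"rotation":[0.742,0.009,0.0045],"grip":40},{"linear":[0,-0.122,0.576],"rotation":[0.742,0.009,0.0045],"grip":40},{"linear":[0,-0.122,0.576],"rotation":[0.742,0.009,0.0045],"grip":40}]'
python3 - <<'E'
from h import *
st()
c=calibration("wrist"); p,d=capture("wrist"); cv2.imwrite("pics/w_w1.png",p[:,:,::-1]);np.savez("pics/w_w1.npz",d=d,**c)
zoom(p,230,60,420,300,2.4,"pics/w_w1z.png")
P=cloud(c,d);z=P[...,2]
m=np.zeros((400,640),bool);m[130:260,270:390]=1
for n,a,b,zz in(("knob",90,98,94),("wtop",72,80,76),("plate",46,54,50),("sink/board",19,32,22)):
    s=cv2.morphologyEx((m&(z>a)&(z<b)).astype(np.uint8),cv2.MORPH_OPEN,np.ones((3,3)))>0
    q=P[s][:,:2].astype(np.float32); print(n,s.sum(),np.median(z[s]).round(1),"circ",cv2.minEnclosingCircle(q),"rect",cv2.minAreaRect(q),"mean",q.mean(0))
    v,u=np.nonzero(s);print("   px",u.min(),u.max(),v.min(),v.max())
E
```

```text
time_s: 10.7
eef_pos: [631.2, -6.9, 173.7]
ee_rot: [0.701, 0.085, 0.703, -0.085]
force: [0.0, 0.2, 0.4]
grip_width: 0.469
t 10.7 pos [631.2   -6.88 173.66] yaw -13.75 tilt 0.14 F [0.  0.2 0.4] grip 0.469 q [-0.2   0.59  1.23  0.    1.32  0.04]
knob 425 94.1 circ ((632.1903686523438, -4.819726467132568), 8.840568542480469) rect ((632.2515258789062, -4.608800888061523), (17.005334854125977, 16.689048767089844), 75.37435150146484) mean [632.4239    -4.286707]
   px 316 338 198 220
wtop 1320 76.2 circ ((632.2301025390625, -4.993954181671143), 19.92284393310547) rect ((632.402587890625, -4.824350357055664), (38.86001968383789, 39.176971435546875), 23.709720611572266) mean [632.86194   -2.280408]
   px 303 351 179 225
plate 1374 50.2 circ ((632.693115234375, -7.061792850494385), 36.69894027709961) rect ((632.6766967773438, -6.906135559082031), (56.00803756713867, 49.904640197753906), 75.3818359375) mean [636.2858       0.94424534]
   px 300 357 164 225
sink/board 1985 24.5 circ ((630.933837890625, -8.212085723876953), 61.87328338623047) rect ((630.9014282226562, -8.19826889038086), (99.3857650756836, 75.99124908447266), 76.24082946777344) mean [627.09155     1.3420035]
   px 286 367 138 237
```

View pics/w_w1z.png

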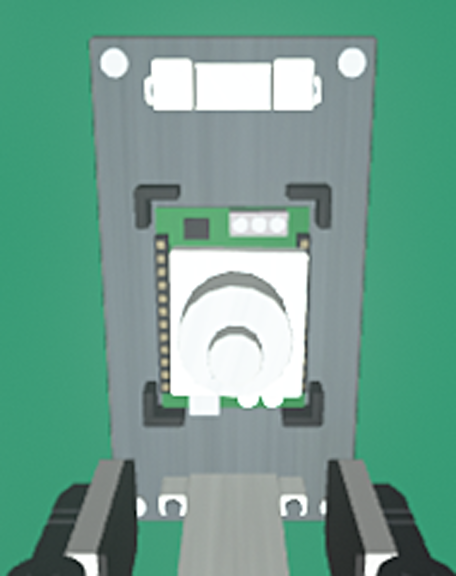

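```bash
python3 -c "
from h import *
rel([632.2,-4.9,79.5],-13.8)"; python3 -m jog '[{"linear":[0.05,0.002,0.001],"rotation":[0,0,0],"grip":40},{"linear":[0.11,0.004,0.002],"rotation":[0,0,0],"grip":40},{"linear":[0.18,0.006,0.002],"rotation":[0,0,0],"grip":40},{"linear":[0.24,0.007,0.002],"rotation":[0,0,0],"grip":40},{"linear":[0.28,0.007,0.002],"rotation":[0,0,0],"grip":40},{"linear":[0.3,0.007,0.002],"rotation":[0,0,0],"grip":40},{"linear":[0.313,0.007,0.002],"rotation":[0,0,0],"grip":40},{"linear":[0.314,0.007,0.002],"rotation":[0,0,0],"grip":40},{"linear":[0.314,0.007,0.002],"rotation":[0,0,0],"grip":40}]'
python3 - <<'E'
from h import *
st();rel([632.2,-4.9,79.5],-13.8)
c=calibration("wrist"); p,d=capture("wrist"); cv2.imwrite("pics/w_w2.png",p[:,:,::-1])
E
```

```text
to [632.2  -4.9  79.5] lin [0.3158, 0.0073, 0.003] rot [0.0017, -0.0036, 0.0002] | dist mm 95 deg 0.1
time_s: 11.5
eef_pos: [632.2, -5.0, 80.9]
ee_rot: [0.702, 0.085, 0.702, -0.085]
force: [0.2, 0.5, -0.2]
grip_width: 0.471
t 11.5 pos [632.15  -5.01  80.86] yaw -13.75 tilt 0.03 F [ 0.2  0.5 -0.2] grip 0.471 q [-0.19  0.69  1.32 -0.    1.13  0.05]
to [632.2  -4.9  79.5] lin [0.0045, 0.0004, 0.0001] rot [0.0017, -0.0012, 0.0001] | dist mm 1 deg 0.1
```

View pics/w_w2.png

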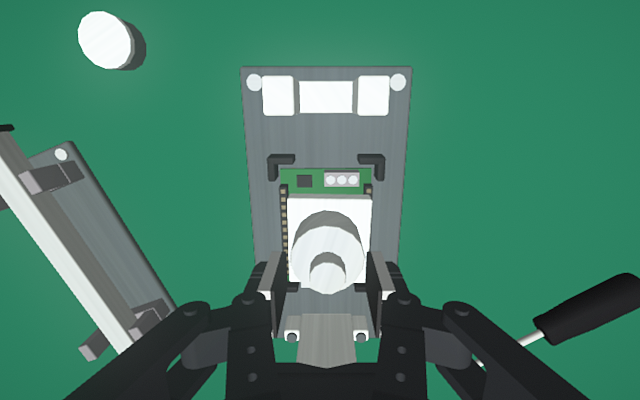

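```bash
python3 -m jog '[{"linear":[0.003,0,0],"rotation":[0,0,0],"grip":30},{"linear":[0.004,0,0],"rotation":[0,0,0],"grip":22},{"linear":[0.004,0,0],"rotation":[0,0,0],"grip":18},{"linear":[0.004,0,0],"rotation":[0,0,0],"grip":14},{"linear":[0.004,0,0],"rotation":[0,0,0],"grip":10},{"linear":[0.004,0,0],"rotation":[0,0,0],"grip":10},{"linear":[0.004,0,0],"rotation":[0,0,0],"grip":10},{"linear":[0.004,0,0],"rotation":[0,0,0],"grip":10}]' 60
python3 - <<'E'
from h import *
st()
c=calibration("wrist"); p,d=capture("wrist"); cv2.imwrite("pics/w_w3.png",p[:,:,::-1])
E
```

```text
time_s: 12.22
eef_pos: [632.7, -5.1, 80.5]
ee_rot: [0.702, 0.085, 0.702, -0.085]
force: [0.8, 0.6, 4.4]
grip_width: 0.174
t 12.22 pos [632.72  -5.11  80.52] yaw -13.75 tilt 0.07 F [0.8 0.6 4.4] grip 0.174 q [-0.19  0.69  1.32 -0.    1.13  0.05]
```

View pics/w_w3.png

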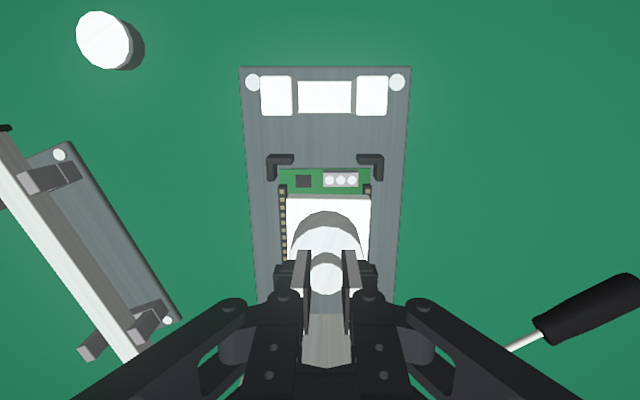

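```bash
python3 -m jog '[{"linear":[-0.004,0,0],"rotation":[0,0,0],"grip":10},{"linear":[-0.01,0,0],"rotation":[0,0,0],"grip":10},{"linear":[-0.02,0,0],"rotation":[0,0,0],"grip":10},{"linear":[-0.035,0,0],"rotation":[0,0,0],"grip":10},{"linear":[-0.06,0,0],"rotation":[0,0,0],"grip":10},{"linear":[-0.09,0,0],"rotation":[0,0,0],"grip":10},{"linear":[-0.13,0,0],"rotation":[0,0,0],"grip":10},{"linear":[-0.18,0,0],"rotation":[0,0,0],"grip":10},{"linear":[-0.23,0,0],"rotation":[0,0,0],"grip":10},{"linear":[-0.28,0,0],"rotation":[0,0,0],"grip":10},{"linear":[-0.31,0,0],"rotation":[0,0,0],"grip":10},{"linear":[-0.32,0,0],"rotation":[0,0,0],"grip":10},{"linear":[-0.32,0,0],"rotation":[0,0,0],"grip":10}]'
python3 - <<'E'
from h import *
st()
c=calibration("wrist"); p,d=capture("wrist"); cv2.imwrite("pics/w_w4.png",p[:,:,::-1]);np.savez("pics/w_w4.npz",d=d,**c)
p,d=capture("side"); zoom(p,220,80,480,290,3,"pics/s4.png")
rel([627.7,266.2,177],6)
E
```

```text
time_s: 13.35
eef_pos: [632.8, -5.1, 177.5]
ee_rot: [0.703, 0.085, 0.701, -0.085]
force: [0.4, 0.1, -2.3]
grip_width: 0.176
t 13.35 pos [632.83  -5.14 177.49] yaw -13.75 tilt 0.16 F [ 0.4  0.1 -2.3] grip 0.176 q [-0.19  0.59  1.22  0.    1.33  0.05]
to [627.7 266.2 177. ] lin [-0.004, 0.8746, -0.2297] rot [-0.6894, 0.0001, 0.0001] | dist mm 271 deg 19.7
```

View pics/w_w4.png

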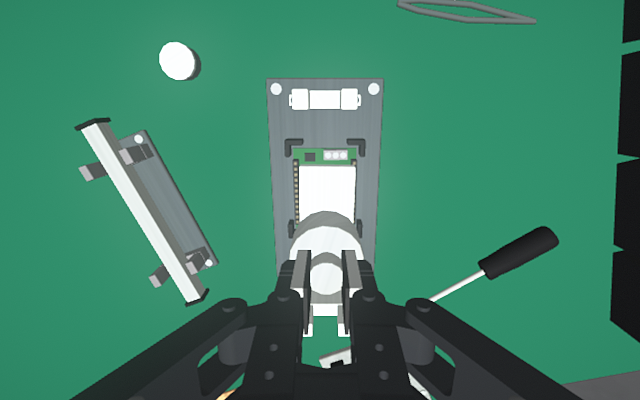

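View pics/s4.png

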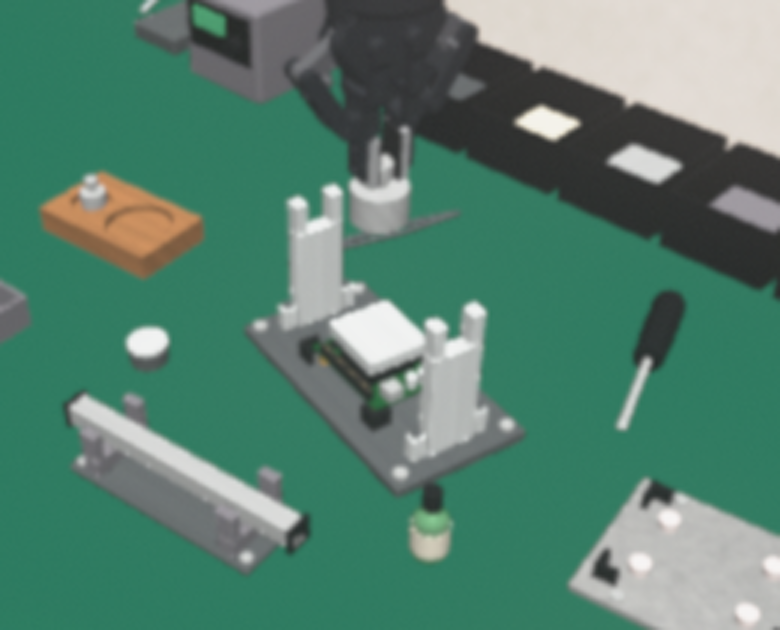

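```bash
python3 -m jog '[{"linear":[0,0.03,-0.01],"rotation":[-0.02,0,0],"grip":10},{"linear":[0,0.08,-0.02],"rotation":[-0.06,0,0],"grip":10},{"linear":[0,0.15,-0.04],"rotation":[-0.12,0,0],"grip":10},{"linear":[0,0.23,-0.06],"rotation":[-0.18,0,0],"grip":10},{"linear":[0,0.31,-0.08],"rotation":[-0.24,0,0],"grip":10},{"linear":[0,0.39,-0.1],"rotation":[-0.3,0,0],"grip":10},{"linear":[0,0.47,-0.12],"rotation":[-0.36,0,0],"grip":10},{"linear":[0,0.55,-0.14],"rotation":[-0.42,0,0],"grip":10},{"linear":[0,0.63,-0.16],"rotation":[-0.49,0,0],"grip":10},{"linear":[0,0.71,-0.18],"rotation":[-0.56,0,0],"grip":10},{"linear":[0,0.78,-0.2],"rotation":[-0.62,0,0],"grip":10},{"linear":[0,0.83,-0.22],"rotation":[-0.67,0,0],"grip":10},{"linear":[0,0.865,-0.23],"rotation":[-0.69,0,0],"grip":10},{"linear":[0,0.875,-0.23],"rotation":[-0.69,0,0],"grip":10},{"linear":[0,0.875,-0.23],"rotation":[-0.69,0,0],"grip":10}]'
python3 - <<'E'
from h import *
st()
c=calibration("wrist"); p,d=capture("wrist"); cv2.imwrite("pics/w_b1.png",p[:,:,::-1])
rel([627.7,266.2,60],6.2)
E
```

```text
time_s: 14.7
eef_pos: [627.5, 266.8, 175.6]
ee_rot: [0.706, -0.037, 0.706, 0.037]
force: [0.4, -0.4, -2.0]
grip_width: 0.172
t 14.7 pos [627.53 266.84 175.58] yaw 6.04 tilt 0.02 F [ 0.4 -0.4 -2. ] grip 0.172 q [ 0.23  0.71  1.02 -0.    1.41  0.13]
to [627.7 266.2  60. ] lin [0.3855, 0.001, 0.0] rot [-0.0075, -0.0003, 0.0008] | dist mm 116 deg 0.2
```

View pics/w_b1.png

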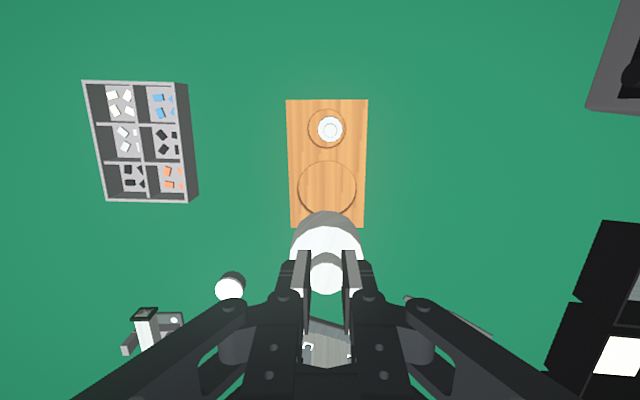

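```bash
python3 -m jog '[{"linear":[0.03,0,0],"rotation":[0,0,0],"grip":10},{"linear":[0.09,0,0],"rotation":[0,0,0],"grip":10},{"linear":[0.16,0,0],"rotation":[0,0,0],"grip":10},{"linear":[0.23,0,0],"rotation":[0,0,0],"grip":10},{"linear":[0.29,0,0],"rotation":[0,0,0],"grip":10},{"linear":[0.34,0,0],"rotation":[0,0,0],"grip":10},{"linear":[0.37,0,0],"rotation":[0,0,0],"grip":10},{"linear":[0.39,0,0],"rotation":[0,0,0],"grip":10},{"linear":[0.4,0,0],"rotation":[0,0,0],"grip":10},{"linear":[0.4,0,0],"rotation":[0,0,0],"grip":10}]'
python3 - <<'E'
from h import *
st()
c=calibration("wrist"); p,d=capture("wrist"); cv2.imwrite("pics/w_b2.png",p[:,:,::-1])
p,d=capture("side"); zoom(p,200,80,340,190,5,"pics/s5.png")
rel([627.7,266.2,44.5],6.2)
E
```

```text
time_s: 15.58
eef_pos: [627.8, 265.6, 55.5]
ee_rot: [0.706, -0.037, 0.706, 0.037]
force: [-0.9, -0.4, -2.1]
grip_width: 0.176
t 15.58 pos [627.85 265.58  55.49] yaw 5.96 tilt 0.03 F [-0.9 -0.4 -2.1] grip 0.176 q [ 0.23  0.82  1.15 -0.    1.17  0.13]
to [627.7 266.2  44.5] lin [0.0401, 0.0012, -0.0015] rot [-0.0078, 0.0025, 0.0004] | dist mm 12 deg 0.2
```

View pics/w_b2.png

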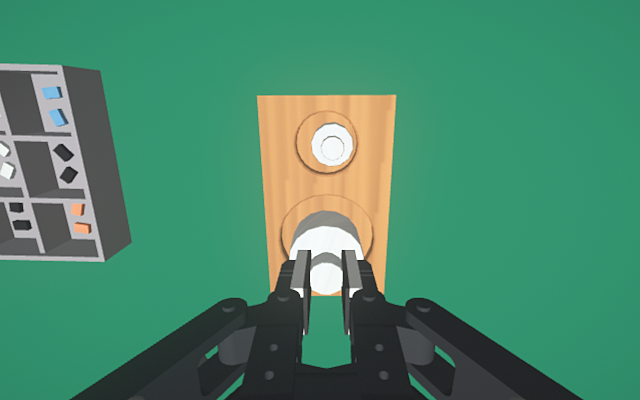

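View pics/s5.png

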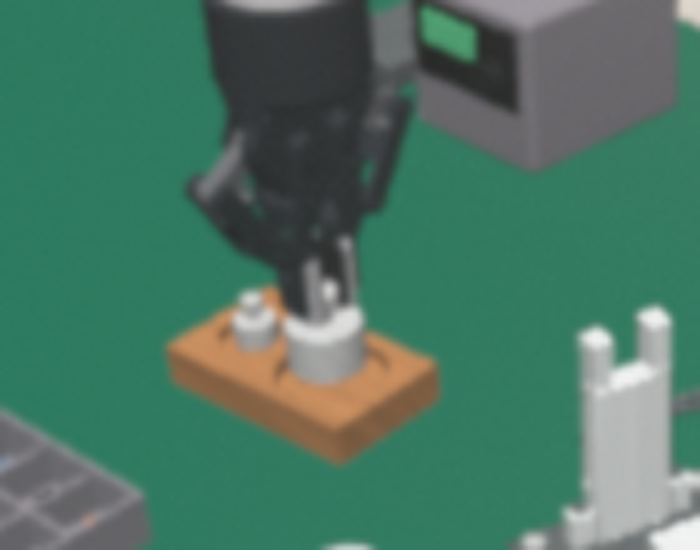

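```bash
python3 -m jog '[{"linear":[0.008,0.001,0],"rotation":[0,0,0],"grip":10},{"linear":[0.015,0.002,0],"rotation":[0,0,0],"grip":10},{"linear":[0.021,0.002,0],"rotation":[0,0,0],"grip":10},{"linear":[0.027,0.002,0],"rotation":[0,0,0],"grip":10},{"linear":[0.031,0.002,0],"rotation":[0,0,0],"grip":10},{"linear":[0.034,0.002,0],"rotation":[0,0,0],"grip":10},{"linear":[0.036,0.002,0],"rotation":[0,0,0],"grip":10},{"linear":[0.036,0.002,0],"rotation":[0,0,0],"grip":10}]'; python3 -c "
from h import *
st()"
```

```text
time_s: 16.35
eef_pos: [628.1, 266.5, 45.5]
ee_rot: [0.707, -0.037, 0.706, 0.037]
force: [-0.5, 0.5, -2.3]
grip_width: 0.177
t 16.35 pos [628.07 266.45  45.53] yaw 5.97 tilt 0.06 F [-0.5  0.5 -2.3] grip 0.177 q [ 0.23  0.83  1.16 -0.    1.15  0.13]
```

```bash
python3 -m jog '[{"linear":[0.002,0,0],"rotation":[0,0,0],"grip":10},{"linear":[0.004,0,0],"rotation":[0,0,0],"grip":10},{"linear":[0.005,0,0],"rotation":[0,0,0],"grip":10},{"linear":[0.005,0,0],"rotation":[0,0,0],"grip":10}]'; python3 -c "
from h import *
st()"
```

```text
time_s: 16.68
eef_pos: [628.2, 266.5, 44.6]
ee_rot: [0.707, -0.037, 0.706, 0.037]
force: [-1.0, -1.4, 2.7]
grip_width: 0.176
t 16.68 pos [628.2 266.5  44.6] yaw 5.98 tilt 0.09 F [-1.  -1.4  2.7] grip 0.176 q [ 0.23  0.83  1.16 -0.    1.15  0.13]
```

```bash
python3 -m jog '[{"linear":[0,0,0],"rotation":[0,0,0],"grip":15},{"linear":[0,0,0],"rotation":[0,0,0],"grip":20},{"linear":[0,0,0],"rotation":[0,0,0],"grip":30},{"linear":[0,0,0],"rotation":[0,0,0],"grip":40},{"linear":[0,0,0],"rotation":[0,0,0],"grip":40},{"linear":[-0.02,0,0],"rotation":[0,0,0],"grip":40},{"linear":[-0.06,0,0],"rotation":[0,0,0],"grip":40},{"linear":[-0.12,0,0],"rotation":[0,0,0],"grip":45},{"linear":[-0.2,0,0],"rotation":[0,0,0],"grip":55},{"linear":[-0.3,0,0],"rotation":[0,0,0],"grip":70},{"linear":[-0.4,0,0],"rotation":[0,0,0],"grip":70},{"linear":[-0.45,0,0],"rotation":[0,0,0],"grip":70},{"linear":[-0.47,0,0],"rotation":[0,0,0],"grip":70},{"linear":[-0.47,0,0],"rotation":[0,0,0],"grip":70}]'
python3 - <<'E'
from h import *
st()
c=calibration("wrist"); p,d=capture("wrist"); cv2.imwrite("pics/w_b3.png",p[:,:,::-1])
rel([632,-7,175],-14)
E
```

```text
time_s: 17.85
eef_pos: [628.4, 266.6, 187.8]
ee_rot: [0.708, -0.037, 0.704, 0.037]
force: [-0.0, 0.0, -0.5]
grip_width: 0.819
t 17.85 pos [628.44 266.62 187.77] yaw 5.98 tilt 0.28 F [-0.   0.  -0.5] grip 0.819 q [ 0.23  0.7   1.01 -0.    1.43  0.13]
to [632  -7 175] lin [0.036, -0.9081, -0.0815] rot [0.6974, 0.0038, -0.0002] | dist mm 274 deg 20.0
```

View pics/w_b3.png

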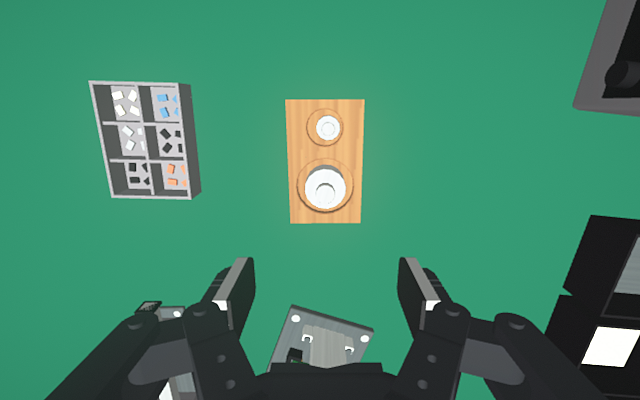

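```bash
python3 -m jog '[{"linear":[0,-0.08,-0.005],"rotation":[0.07,0.004,0],"grip":70},{"linear":[0,-0.18,-0.015],"rotation":[0.15,0.004,0],"grip":70},{"linear":[0,-0.3,-0.025],"rotation":[0.23,0.004,0],"grip":70},{"linear":[0,-0.42,-0.035],"rotation":[0.32,0.004,0],"grip":70},{"linear":[0,-0.54,-0.05],"rotation":[0.42,0.004,0],"grip":70},{"linear":[0,-0.66,-0.06],"rotation":[0.52,0.004,0],"grip":70},{"linear":[0,-0.77,-0.07],"rotation":[0.6,0.004,0],"grip":70},{"linear":[0.01,-0.86,-0.08],"rotation":[0.68,0.004,0],"grip":70},{"linear":[0.03,-0.9,-0.082],"rotation":[0.697,0.004,0],"grip":70},{"linear":[0.036,-0.908,-0.082],"rotation":[0.697,0.004,0],"grip":70},{"linear":[0.036,-0.908,-0.082],"rotation":[0.697,0.004,0],"grip":70}]'
python3 - <<'E'
from h import *
st()
c=calibration("wrist"); p,d=capture("wrist"); cv2.imwrite("pics/w_p1.png",p[:,:,::-1]);np.savez("pics/w_p1.npz",d=d,**c)
P=cloud(c,d);z=P[...,2]
m=np.zeros((400,640),bool);m[130:260,270:390]=1
for n,a,b in(("plate",46,54),("hdr/board",19,34)):
    s=cv2.morphologyEx((m&(z>a)&(z<b)).astype(np.uint8),cv2.MORPH_OPEN,np.ones((3,3)))>0
    q=P[s][:,:2].astype(np.float32); print(n,s.sum(),np.median(z[s]).round(1),"rect",cv2.minAreaRect(q),"mean",q.mean(0))
    v,u=np.nonzero(s);print("   px",u.min(),u.max(),v.min(),v.max())
hsv=cv2.cvtColor(np.ascontiguousarray(p),cv2.COLOR_RGB2HSV)
E
```

```text
time_s: 18.82
eef_pos: [631.3, -6.8, 173.3]
ee_rot: [0.701, 0.086, 0.703, -0.086]
force: [0.2, -0.5, -0.8]
grip_width: 0.818
t 18.82 pos [631.31  -6.76 173.3 ] yaw -13.98 tilt 0.18 F [ 0.2 -0.5 -0.8] grip 0.818 q [-0.2   0.59  1.23  0.    1.32  0.05]
plate 3409 50.2 rect ((632.7936401367188, -7.148460388183594), (56.13203811645508, 50.24415588378906), 76.00370788574219) mean [633.0229     -5.8270864]
   px 300 357 165 225
hdr/board 2382 24.9 rect ((630.6035766601562, -8.609485626220703), (100.39042663574219, 76.01214599609375), 76.23558044433594) mean [628.82806     3.2284672]
   px 285 367 138 238
```

View pics/w_p1.png

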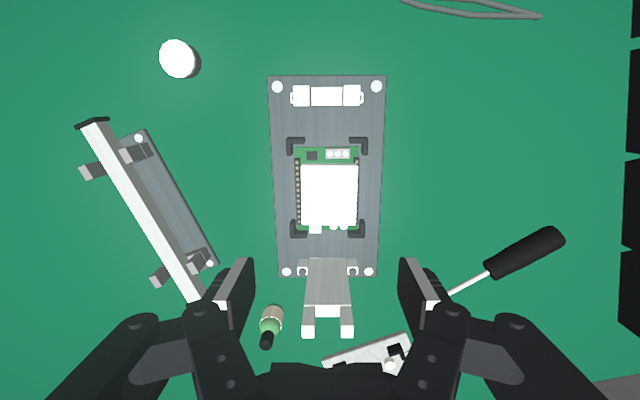

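```bash
python3 -m jog '[{"linear":[0.05,0,0.003],"rotation":[0,-0.003,0],"grip":62},{"linear":[0.12,0,0.005],"rotation":[0,-0.003,0],"grip":62},{"linear":[0.2,0,0.005],"rotation":[0,-0.003,0],"grip":62},{"linear":[0.28,0,0.005],"rotation":[0,-0.003,0],"grip":62},{"linear":[0.34,0,0.005],"rotation":[0,-0.003,0],"grip":62},{"linear":[0.37,0,0.005],"rotation":[0,-0.003,0],"grip":62},{"linear":[0.38,0,0.005],"rotation":[0,-0.003,0],"grip":62},{"linear":[0.38,0,0.005],"rotation":[0,-0.003,0],"grip":62}]' 40
python3 - <<'E'
from h import *
st();rel([632.8,-7.1,38.5],-14)
c=calibration("wrist"); p,d=capture("wrist"); cv2.imwrite("pics/w_p2.png",p[:,:,::-1])
E
```

```text
time_s: 19.53
eef_pos: [632.9, -5.2, 60.0]
ee_rot: [0.702, 0.085, 0.702, -0.085]
force: [-0.0, 0.3, 0.5]
grip_width: 0.73
t 19.53 pos [632.86  -5.16  60.04] yaw -13.83 tilt 0.05 F [-0.   0.3  0.5] grip 0.73 q [-0.19  0.71  1.34  0.    1.09  0.05]
to [632.8  -7.1  38.5] lin [0.0718, -0.0064, 0.0014] rot [0.0059, -0.0015, -0.001] | dist mm 22 deg 0.2
```

View pics/w_p2.png

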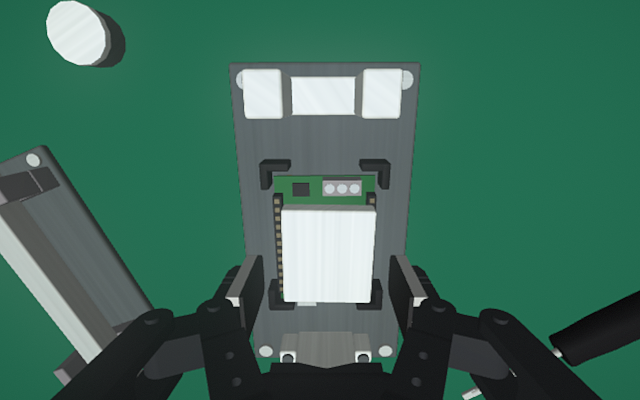

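```bash
python3 -m jog '[{"linear":[0.02,-0.003,0.001],"rotation":[0.005,0,0],"grip":62},{"linear":[0.045,-0.006,0.0015],"rotation":[0.005,0,0],"grip":62},{"linear":[0.062,-0.0064,0.0015],"rotation":[0.005,0,0],"grip":62},{"linear":[0.072,-0.0064,0.0015],"rotation":[0.005,0,0],"grip":62},{"linear":[0.074,-0.0064,0.0015],"rotation":[0.005,0,0],"grip":62},{"linear":[0.074,-0.0064,0.0015],"rotation":[0.005,0,0],"grip":62}]' 40
python3 - <<'E'
from h import *
st();rel([632.8,-7.1,38.5],-14)
c=calibration("wrist"); p,d=capture("wrist"); cv2.imwrite("pics/w_p3.png",p[:,:,::-1])
E
```

```text
time_s: 20.08
eef_pos: [633.2, -7.5, 38.4]
ee_rot: [0.702, 0.086, 0.702, -0.086]
force: [-0.3, 0.1, 0.5]
grip_width: 0.73
t 20.08 pos [633.17  -7.45  38.43] yaw -14.0 tilt 0.04 F [-0.3  0.1  0.5] grip 0.73 q [-0.2   0.74  1.35  0.    1.05  0.05]
to [632.8  -7.1  38.5] lin [-0.0002, 0.0008, -0.0015] rot [0.0001, 0.0005, -0.0011] | dist mm 1 deg 0.0
```

View pics/w_p3.png

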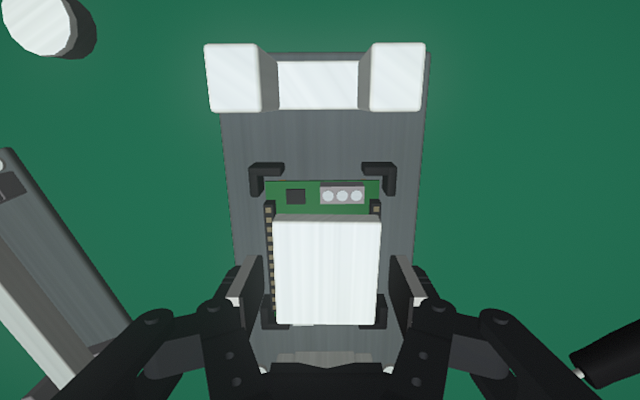

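```bash
python3 -m jog '[{"linear":[0,0,-0.001],"rotation":[0,0,0],"grip":57},{"linear":[0,0,-0.001],"rotation":[0,0,0],"grip":53},{"linear":[0,0,-0.001],"rotation":[0,0,0],"grip":50},{"linear":[0,0,-0.001],"rotation":[0,0,0],"grip":47},{"linear":[0,0,-0.001],"rotation":[0,0,0],"grip":45},{"linear":[0,0,-0.001],"rotation":[0,0,0],"grip":45},{"linear":[0,0,-0.001],"rotation":[0,0,0],"grip":45}]' 40
python3 - <<'E'
from h import *
st()
c=calibration("wrist"); p,d=capture("wrist"); cv2.imwrite("pics/w_p4.png",p[:,:,::-1])
E
```

```text
time_s: 20.72
eef_pos: [633.3, -7.4, 39.4]
ee_rot: [0.702, 0.086, 0.701, -0.086]
force: [-0.9, -0.2, 5.7]
grip_width: 0.569
t 20.72 pos [633.33  -7.45  39.36] yaw -14.0 tilt 0.1 F [-0.9 -0.2  5.7] grip 0.569 q [-0.2   0.74  1.35  0.    1.05  0.05]
```

View pics/w_p4.png

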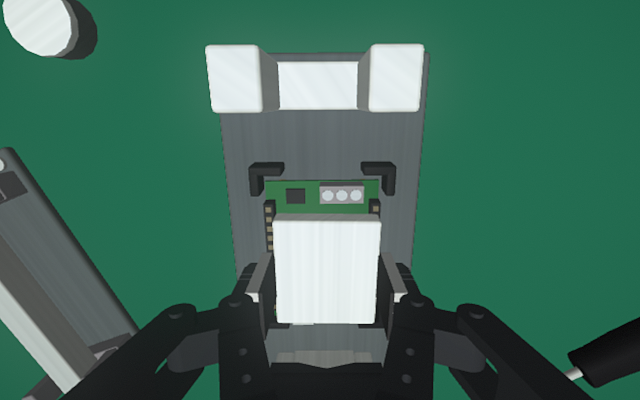

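```bash
python3 -m jog '[{"linear":[-0.003,0,0],"rotation":[0,0,0],"grip":45},{"linear":[-0.008,0,0],"rotation":[0,0,0],"grip":45},{"linear":[-0.016,0,0],"rotation":[0,0,0],"grip":45},{"linear":[-0.03,0,0],"rotation":[0,0,0],"grip":45},{"linear":[-0.05,0,0],"rotation":[0,0,0],"grip":45},{"linear":[-0.08,0,0],"rotation":[0,0,0],"grip":45},{"linear":[-0.13,0,0],"rotation":[0,0,0],"grip":45},{"linear":[-0.19,0,0],"rotation":[0,0,0],"grip":45},{"linear":[-0.25,0,0],"rotation":[0,0,0],"grip":45},{"linear":[-0.31,0,0],"rotation":[0,0,0],"grip":45},{"linear":[-0.37,0,0],"rotation":[0,0,0],"grip":45},{"linear":[-0.41,0,0],"rotation":[0,0,0],"grip":45},{"linear":[-0.43,0,0],"rotation":[0,0,0],"grip":45},{"linear":[-0.43,0,0],"rotation":[0,0,0],"grip":45}]'
python3 - <<'E'
from h import *
st()
c=calibration("wrist"); p,d=capture("wrist"); cv2.imwrite("pics/w_p5.png",p[:,:,::-1]);np.savez("pics/w_p5.npz",d=d,**c)
rel([439,-292,165],7.7); rel([536,-150,165],-3)
E
```

```text
time_s: 21.93
eef_pos: [633.6, -7.6, 170.3]
ee_rot: [0.704, 0.086, 0.7, -0.086]
force: [0.4, -0.2, -0.4]
grip_width: 0.571
t 21.93 pos [633.62  -7.57 170.26] yaw -13.99 tilt 0.27 F [ 0.4 -0.2 -0.4] grip 0.571 q [-0.2   0.6   1.23  0.    1.31  0.05]
to [ 439 -292  165] lin [0.0111, -1.0768, -0.3986] rot [-0.7572, 0.0052, -0.0003] | dist mm 344 deg 21.7
to [ 536 -150  165] lin [0.012, -0.5393, -0.1993] rot [-0.3837, 0.0051, -0.0008] | dist mm 173 deg 11.0
```

View pics/w_p5.png

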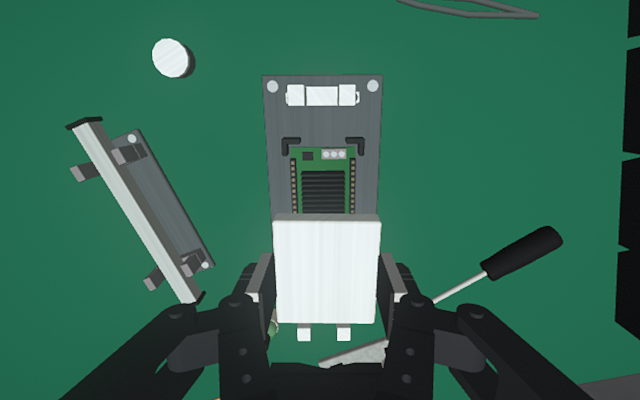

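```bash
python3 -m jog '[{"linear":[0,-0.03,-0.01],"rotation":[-0.02,0.005,0],"grip":45},{"linear":[0,-0.08,-0.03],"rotation":[-0.06,0.005,0],"grip":45},{"linear":[0,-0.15,-0.055],"rotation":[-0.11,0.005,0],"grip":45},{"linear":[0,-0.22,-0.08],"rotation":[-0.16,0.005,0],"grip":45},{"linear":[0,-0.3,-0.11],"rotation":[-0.21,0.005,0],"grip":45},{"linear":[0,-0.38,-0.14],"rotation":[-0.26,0.005,0],"grip":45},{"linear":[0,-0.46,-0.17],"rotation":[-0.31,0.005,0],"grip":45},{"linear":[0,-0.54,-0.2],"rotation":[-0.37,0.005,0],"grip":45},{"linear":[0,-0.62,-0.23],"rotation":[-0.43,0.005,0],"grip":45},{"linear":[0,-0.7,-0.26],"rotation":[-0.49,0.005,0],"grip":45},{"linear":[0,-0.78,-0.29],"rotation":[-0.55,0.005,0],"grip":45},{"linear":[0,-0.86,-0.32],"rotation":[-0.61,0.005,0],"grip":45},{"linear":[0,-0.93,-0.345],"rotation":[-0.67,0.005,0],"grip":45},{"linear":[0,-0.98,-0.36],"rotation":[-0.72,0.005,0],"grip":45},{"linear":[0,-0.99,-0.37],"rotation":[-0.755,0.005,0],"grip":45},{"linear":[0,-0.99,-0.37],"rotation":[-0.755,0.005,0],"grip":45},{"linear":[0,-0.99,-0.37],"rotation":[-0.755,0.005,0],"grip":45}]'
python3 - <<'E'
from h import *
st()
c=calibration("wrist"); p,d=capture("wrist"); cv2.imwrite("pics/w_c1.png",p[:,:,::-1]);np.savez("pics/w_c1.npz",d=d,**c)
rel([439,-292,160],7.7)
E
```

```text
time_s: 23.4
eef_pos: [453.0, -268.8, 167.8]
ee_rot: [0.705, -0.046, 0.706, 0.047]
force: [0.6, -0.3, -1.3]
grip_width: 0.569
t 23.4 pos [ 453.05 -268.8   167.76] yaw 7.58 tilt 0.08 F [ 0.6 -0.3 -1.3] grip 0.569 q [-0.76  0.38  1.58  0.    1.18 -0.89]
to [ 439 -292  160] lin [0.0264, -0.0712, -0.0579] rot [-0.003, -0.0007, -0.0019] | dist mm 29 deg 0.1
```

View pics/w_c1.png

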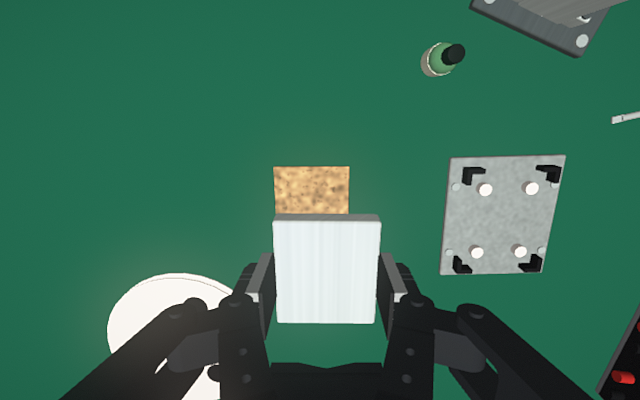

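Run:
```python
from h import *
p=cv2.imread("pics/w_c1.png")[:,:,::-1]; f=np.load("pics/w_c1.npz"); c={k:f[k] for k in("intrinsics","world_from_camera")}
P=cloud(c,f["d"]);z=P[...,2]
hsv=cv2.cvtColor(np.ascontiguousarray(p),cv2.COLOR_RGB2HSV).astype(int)
cork=(hsv[...,0]>8)&(hsv[...,0]<28)&(hsv[...,1]>60); cork[:150]=0;cork[212:]=0;cork[:,:260]=0;cork[:,365:]=0
cork=cv2.morphologyEx(cork.astype(np.uint8),cv2.MORPH_CLOSE,np.ones((5,5)))
v,u=np.nonzero(cork);print(u.min(),u.max(),v.min(),v.max())
print("pad",rect(cork,c,4))
L=[];Rr=[]
for r in range(172,208):
    uu=np.nonzero(cork[r])[0]; L.append([uu.min()-.5,r]);Rr.append([uu.max()+.5,r])
L=onz(c,np.array(L),4);Rr=onz(c,np.array(Rr),4)
T=[]
for col in range(280,345): T.append([col,np.nonzero(cork[:,col])[0].min()-.5])
T=onz(c,np.array(T),4)
mid=(L+Rr).mean(0)/2
a=np.degrees(np.arctan2(*np.polyfit(T[:,0],T[:,1],1)[::1][:1],1)); print("yaw from top edge",a,"width",np.linalg.norm((Rr-L).mean(0)),"mid",mid)
t=np.radians(a); n=np.array([-np.sin(t),np.cos(t)]);x=np.array([np.cos(t),np.sin(t)])
ytop=(T[:,:2]@n).mean(); cx=mid[:2]@x
print("pad centre",x*cx+n*(ytop-40))
m=np.zeros((400,640),bool);m[145:285,430:575]=1
s=cv2.morphologyEx((m&(z>5)&(z<30)).astype(np.uint8),cv2.MORPH_OPEN,np.ones((3,3)))>0
print("nest",cv2.minAreaRect(P[s&(z<11)][:,:2].astype(np.float32)),np.median(z[s]))
s2=s&(z>18.5)&(z<24); print("stops",cv2.minAreaRect(P[s2][:,:2].astype(np.float32)),s2.sum())
wh=m&(p.min(2)>200)
n_,l,st_,ce=cv2.connectedComponentsWithStats(wh.astype(np.uint8))
for i in range(1,n_):
    if st_[i,4]>60: print("post",ce[i].round(1),st_[i,4],onz(c,ce[i],16)[0].round(1))
```

```text
273 349 166 211
pad [(np.int32(3442), 438.7, -274.9, 75.9, 47.3, 7.6, array([311.3, 188.3]))]
yaw from top edge 7.605633134577381 width 75.87528110085943 mid [ 438.72918022 -275.55997307    4.        ]
pad centre [ 440.74601458 -290.66411575]
nest ((634.0787963867188, -279.9921875), (112.9611587524414, 130.37557983398438), 9.214757919311523) 8.467035778410803
stops ((634.3797607421875, -279.81640625), (89.05812072753906, 112.19791412353516), 9.32805061340332) 648
post [531.9 188.4] 128 [ 651.8 -242.5   16. ]
post [485.5 189.5] 125 [ 607.3 -249.6   16. ]
post [520.4 251.5] 100 [ 662.6 -309.7   16. ]
post [476.8 252.5] 103 [ 618.1 -316.9   16. ]
```

```bash
python3 -c "
from h import *
rel([440.7,-290.7,120],7.6);rel([440.7,-290.7,20],7.6)"
```

```text
to [ 440.7 -290.7  120. ] lin [0.1597, -0.0678, -0.0517] rot [0.0005, -0.0008, -0.0019] | dist mm 54 deg 0.1
to [ 440.7 -290.7   20. ] lin [0.4931, -0.0681, -0.0516] rot [0.0005, -0.0008, -0.0019] | dist mm 150 deg 0.1
```

```bash
python3 -m jog '[{"linear":[0.02,-0.02,-0.015],"rotation":[0,0,0],"grip":45},{"linear":[0.06,-0.045,-0.035],"rotation":[0,0,0],"grip":45},{"linear":[0.12,-0.068,-0.052],"rotation":[0,0,0],"grip":45},{"linear":[0.19,-0.068,-0.052],"rotation":[0,0,0],"grip":45},{"linear":[0.26,-0.068,-0.052],"rotation":[0,0,0],"grip":45},{"linear":[0.33,-0.068,-0.052],"rotation":[0,0,0],"grip":45},{"linear":[0.39,-0.068,-0.052],"rotation":[0,0,0],"grip":45},{"linear":[0.44,-0.068,-0.052],"rotation":[0,0,0],"grip":45},{"linear":[0.47,-0.068,-0.052],"rotation":[0,0,0],"grip":45},{"linear":[0.49,-0.068,-0.052],"rotation":[0,0,0],"grip":45},{"linear":[0.49,-0.068,-0.052],"rotation":[0,0,0],"grip":45}]'
python3 - <<'E'
from h import *
st()
c=calibration("wrist"); p,d=capture("wrist"); cv2.imwrite("pics/w_c2.png",p[:,:,::-1])
rel([440.7,-290.7,5.4],7.6)
p,d=capture("side"); zoom(p,330,240,520,390,4,"pics/s6.png")
E
```

```text
time_s: 24.37
eef_pos: [440.2, -290.3, 19.9]
ee_rot: [0.705, -0.046, 0.706, 0.048]
force: [0.0, 0.9, -0.4]
grip_width: 0.57
t 24.37 pos [ 440.2  -290.32   19.91] yaw 7.63 tilt 0.16 F [ 0.   0.9 -0.4] grip 0.57 q [-0.81  0.59  1.71  0.    0.85 -0.94]
to [ 440.7 -290.7    5.4] lin [0.0515, -0.0002, 0.0004] rot [0.0007, -0.0011, -0.0023] | dist mm 15 deg 0.1
```

View pics/w_c2.png

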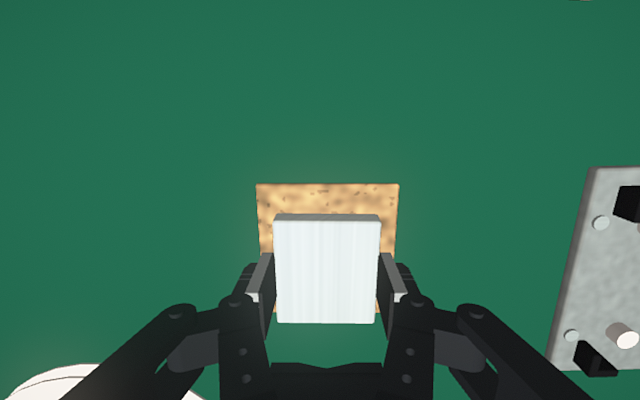

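View pics/s6.png

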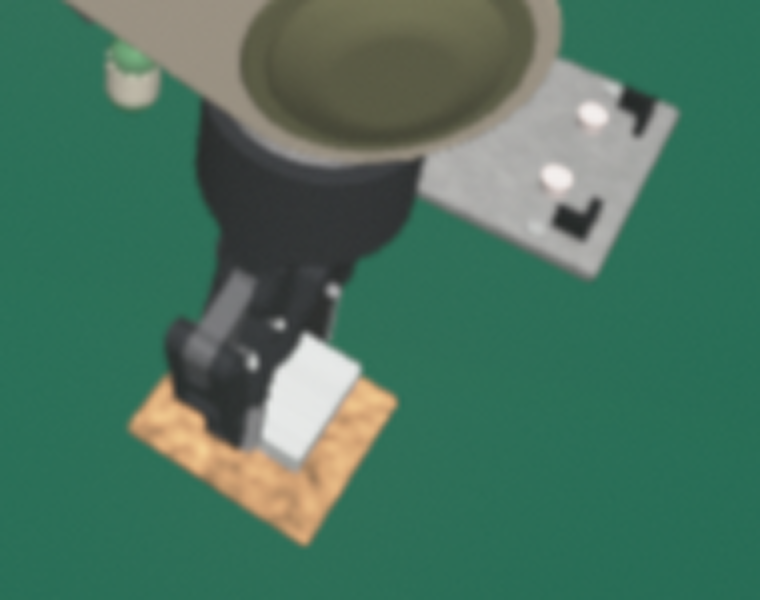

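Centred over the pad. Lower gently.

```bash
python3 -m jog '[{"linear":[0.012,0,0],"rotation":[0,0,0],"grip":45},{"linear":[0.022,0,0],"rotation":[0,0,0],"grip":45},{"linear":[0.031,0,0],"rotation":[0,0,0],"grip":45},{"linear":[0.038,0,0],"rotation":[0,0,0],"grip":45},{"linear":[0.043,0,0],"rotation":[0,0,0],"grip":45},{"linear":[0.046,0,0],"rotation":[0,0,0],"grip":45},{"linear":[0.047,0,0],"rotation":[0,0,0],"grip":45},{"linear":[0.047,0,0],"rotation":[0,0,0],"grip":45}]'; python3 -c "
from h import *
st()"
```

```text
time_s: 25.13
eef_pos: [440.8, -290.9, 7.3]
ee_rot: [0.706, -0.047, 0.706, 0.047]
force: [0.2, 1.5, 0.0]
grip_width: 0.568
t 25.13 pos [ 440.83 -290.92    7.26] yaw 7.62 tilt 0.02 F [0.2 1.5 0. ] grip 0.568 q [-0.81  0.61  1.71  0.    0.82 -0.94]
```

```bash
python3 -m jog '[{"linear":[0.002,0,0],"rotation":[0,0,0],"grip":45},{"linear":[0.004,0,0],"rotation":[0,0,0],"grip":45},{"linear":[0.006,0,0],"rotation":[0,0,0],"grip":45},{"linear":[0.007,0,0],"rotation":[0,0,0],"grip":45},{"linear":[0.007,0,0],"rotation":[0,0,0],"grip":45}]'; python3 -c "
from h import *
st()"
```

```text
time_s: 25.55
eef_pos: [440.9, -290.9, 5.4]
ee_rot: [0.706, -0.047, 0.705, 0.047]
force: [-1.7, 0.8, 2.4]
grip_width: 0.571
t 25.55 pos [ 440.86 -290.94    5.39] yaw 7.62 tilt 0.01 F [-1.7  0.8  2.4] grip 0.571 q [-0.81  0.61  1.71  0.    0.82 -0.94]
```

```bash
python3 -m jog '[{"linear":[0,0,0],"rotation":[0,0,0],"grip":49},{"linear":[0,0,0],"rotation":[0,0,0],"grip":53},{"linear":[0,0,0],"rotation":[0,0,0],"grip":58},{"linear":[0,0,0],"rotation":[0,0,0],"grip":62},{"linear":[0,0,0],"rotation":[0,0,0],"grip":62},{"linear":[-0.02,0,0],"rotation":[0,0,0],"grip":62},{"linear":[-0.06,0,0],"rotation":[0,0,0],"grip":62},{"linear":[-0.12,0,0],"rotation":[0,0,0],"grip":70},{"linear":[-0.2,0,0],"rotation":[0,0,0],"grip":75},{"linear":[-0.3,0,0],"rotation":[0,0,0],"grip":75},{"linear":[-0.4,0,0],"rotation":[0,0,0],"grip":75},{"linear":[-0.5,0,0],"rotation":[0,0,0],"grip":75},{"linear":[-0.54,0,0],"rotation":[0,0,0],"grip":75},{"linear":[-0.56,0,0],"rotation":[0,0,0],"grip":75},{"linear":[-0.56,0,0],"rotation":[0,0,0],"grip":75}]'
python3 - <<'E'
from h import *
st()
c=calibration("wrist"); p,d=capture("wrist"); cv2.imwrite("pics/w_c3.png",p[:,:,::-1])
hsv=cv2.cvtColor(np.ascontiguousarray(p),cv2.COLOR_RGB2HSV).astype(int)
P=cloud(c,d);z=P[...,2]
m=np.zeros((400,640),bool);m[100:260,250:400]=1
s=cv2.morphologyEx((m&(z>12)&(z<20)).astype(np.uint8),cv2.MORPH_OPEN,np.ones((3,3)))>0
print("plate",cv2.minAreaRect(P[s][:,:2].astype(np.float32)),np.percentile(z[s],[5,50,95]))
s=cv2.morphologyEx((m&(z>2.5)&(z<20)).astype(np.uint8),cv2.MORPH_OPEN,np.ones((3,3)))>0
print("pad",cv2.minAreaRect(P[s][:,:2].astype(np.float32)))
rel([631,-8.5,174],-13.8);rel([536,-150,174],-3)
E
```

```text
time_s: 26.8
eef_pos: [441.1, -291.2, 174.6]
ee_rot: [0.706, -0.048, 0.705, 0.047]
force: [0.2, 0.1, -0.6]
grip_width: 0.879
t 26.8 pos [ 441.09 -291.19  174.56] yaw 7.63 tilt 0.12 F [ 0.2  0.1 -0.6] grip 0.879 q [-0.81  0.37  1.57  0.    1.2  -0.94]
plate ((440.2986145019531, -290.4656066894531), (50.09728240966797, 55.65367126464844), 7.115363597869873) [15.03356338 16.25834733 17.44885761]
pad ((440.3367919921875, -291.450927734375), (75.97950744628906, 80.10521697998047), 7.545112609863281)
to [631.   -8.5 174. ] lin [-0.0024, 0.8487, 0.7535] rot [0.7478, 0.0, -0.0006] | dist mm 340 deg 21.4
to [ 536 -150  174] lin [-0.0026, 0.4232, 0.3771] rot [0.3708, 0.0001, -0.0006] | dist mm 170 deg 10.6
```

View pics/w_c3.png

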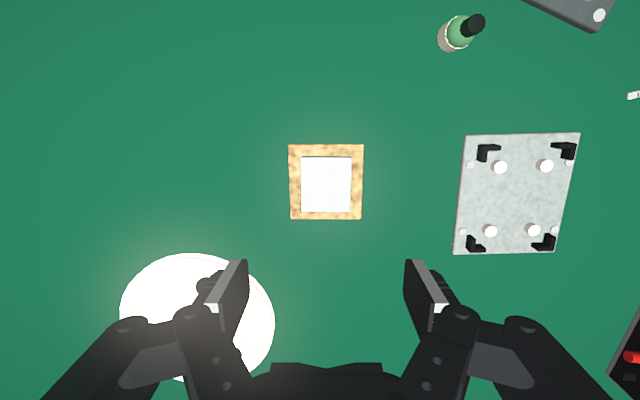

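Plate is flat on the pad, within 1 mm of its centre. Back to the fixture for the board.

```bash
python3 -m jog '[{"linear":[0,0.05,0.05],"rotation":[0.03,0,0],"grip":75},{"linear":[0,0.12,0.11],"rotation":[0.09,0,0],"grip":75},{"linear":[0,0.2,0.18],"rotation":[0.16,0,0],"grip":75},{"linear":[0,0.28,0.25],"rotation":[0.23,0,0],"grip":75},{"linear":[0,0.36,0.32],"rotation":[0.3,0,0],"grip":75},{"linear":[0,0.44,0.39],"rotation":[0.38,0,0],"grip":75},{"linear":[0,0.52,0.46],"rotation":[0.45,0,0],"grip":75},{"linear":[0,0.6,0.53],"rotation":[0.52,0,0],"grip":75},{"linear":[0,0.68,0.6],"rotation":[0.6,0,0],"grip":75},{"linear":[0,0.76,0.67],"rotation":[0.68,0,0],"grip":75},{"linear":[0,0.82,0.73],"rotation":[0.74,0,0],"grip":75},{"linear":[0,0.849,0.754],"rotation":[0.748,0,0],"grip":75},{"linear":[0,0.849,0.754],"rotation":[0.748,0,0],"grip":75},{"linear":[0,0.849,0.754],"rotation":[0.748,0,0],"grip":75}]'
python3 - <<'E'
from h import *
st()
c=calibration("wrist"); p,d=capture("wrist"); cv2.imwrite("pics/w_d1.png",p[:,:,::-1]);np.savez("pics/w_d1.npz",d=d,**c)
zoom(p,260,120,400,260,4,"pics/w_d1z.png")
hsv=cv2.cvtColor(np.ascontiguousarray(p),cv2.COLOR_RGB2HSV).astype(int)
P=cloud(c,d);z=P[...,2]
m=np.zeros((400,640),bool);m[130:260,270:390]=1
for n,a,b in(("sink",35,41),("hdr",28.5,32.5),("pcb",20.5,23.3)):
    s=cv2.morphologyEx((m&(z>a)&(z<b)).astype(np.uint8),cv2.MORPH_OPEN,np.ones((3,3)))>0
    q=P[s][:,:2].astype(np.float32); print(n,s.sum(),np.median(z[s]).round(1),"rect",cv2.minAreaRect(q),"mean",q.mean(0))
E
```

```text
time_s: 28.02
eef_pos: [630.5, -8.7, 172.0]
ee_rot: [0.701, 0.085, 0.703, -0.085]
force: [-1.5, 0.1, -0.0]
grip_width: 0.878
t 28.02 pos [630.5   -8.74 172.03] yaw -13.74 tilt 0.13 F [-1.5  0.1 -0. ] grip 0.878 q [-0.2   0.59  1.23 -0.    1.32  0.04]
sink 636 37.9 rect ((630.7844848632812, -8.452556610107422), (40.75569152832031, 38.595638275146484), 75.80374908447266) mean [633.9346   -10.089204]
hdr 950 30.9 rect ((630.5886840820312, -8.449516296386719), (82.83776092529297, 60.11027526855469), 76.77741241455078) mean [627.86066  -14.860995]
pcb 1503 22.3 rect ((630.4008178710938, -8.685028076171875), (83.4599380493164, 59.52968215942383), 76.49109649658203) mean [631.72943    -2.6200588]
```

View pics/w_d1z.png

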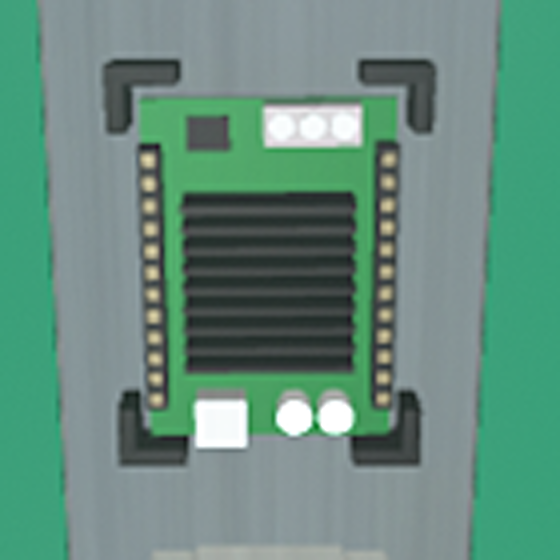

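```bash
python3 -c "
from h import *
rel([630.6,-8.5,40],-13.5)"; python3 -m jog '[{"linear":[0.05,0,0],"rotation":[0,0,0],"grip":74},{"linear":[0.12,0,0],"rotation":[0,0,0],"grip":74},{"linear":[0.2,0,0],"rotation":[0,0,0],"grip":74},{"linear":[0.28,0,0],"rotation":[-0.005,0,0],"grip":74},{"linear":[0.35,0,0],"rotation":[-0.008,0,0],"grip":74},{"linear":[0.4,0,0],"rotation":[-0.008,0,0],"grip":74},{"linear":[0.43,0,0],"rotation":[-0.008,0,0],"grip":74},{"linear":[0.44,0,0],"rotation":[-0.008,0,0],"grip":74},{"linear":[0.44,0,0],"rotation":[-0.008,0,0],"grip":74}]' 40
python3 - <<'E'
from h import *
st();rel([630.6,-8.5,14.5],-13.5)
c=calibration("wrist"); p,d=capture("wrist"); cv2.imwrite("pics/w_d2.png",p[:,:,::-1])
E
```

```text
to [630.6  -8.5  40. ] lin [0.4416, 0.003, 0.0007] rot [-0.0107, -0.0033, 0.0003] | dist mm 132 deg 0.3
time_s: 28.82
eef_pos: [629.9, -10.1, 40.4]
ee_rot: [0.701, 0.084, 0.703, -0.084]
force: [0.3, 0.4, 0.1]
grip_width: 0.865
t 28.82 pos [629.88 -10.13  40.41] yaw -13.62 tilt 0.12 F [0.3 0.4 0.1] grip 0.865 q [-0.2   0.73  1.36 -0.    1.05  0.04]
to [630.6  -8.5  14.5] lin [0.0864, 0.0059, 0.0012] rot [-0.0043, -0.0043, 0.0006] | dist mm 26 deg 0.2
```

View pics/w_d2.png

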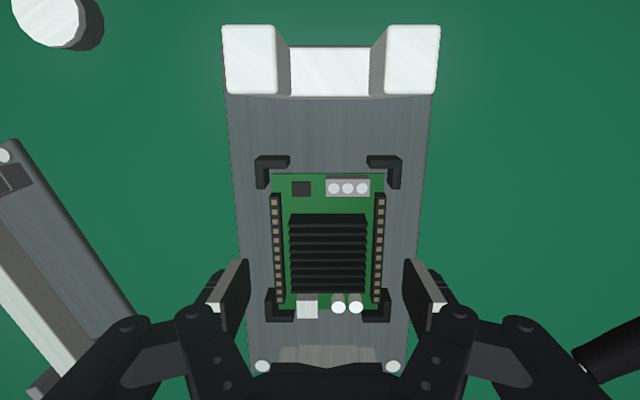

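```bash
python3 -m jog '[{"linear":[0.02,0.003,0.001],"rotation":[-0.004,-0.004,0],"grip":74},{"linear":[0.045,0.006,0.001],"rotation":[-0.004,-0.004,0],"grip":74},{"linear":[0.065,0.006,0.001],"rotation":[-0.004,-0.004,0],"grip":74},{"linear":[0.08,0.006,0.001],"rotation":[-0.004,-0.004,0],"grip":74},{"linear":[0.086,0.006,0.001],"rotation":[-0.004,-0.004,0],"grip":74},{"linear":[0.086,0.006,0.001],"rotation":[-0.004,-0.004,0],"grip":74},{"linear":[0.086,0.006,0.001],"rotation":[-0.004,-0.004,0],"grip":74}]'
python3 - <<'E'
from h import *
st();rel([630.6,-8.5,14.5],-13.5)
c=calibration("wrist"); p,d=capture("wrist"); cv2.imwrite("pics/w_d3.png",p[:,:,::-1])
p,d=capture("side"); zoom(p,290,110,430,250,4,"pics/s7.png")
E
```

```text
time_s: 29.45
eef_pos: [631.2, -8.3, 15.4]
ee_rot: [0.703, 0.083, 0.702, -0.083]
force: [1.0, -0.1, 0.4]
grip_width: 0.864
t 29.45 pos [631.16  -8.31  15.44] yaw -13.49 tilt 0.08 F [ 1.  -0.1  0.4] grip 0.864 q [-0.2   0.77  1.37 -0.    1.    0.04]
to [630.6  -8.5  14.5] lin [0.0031, -0.0011, -0.0017] rot [0.0003, 0.0028, 0.0004] | dist mm 1 deg 0.1
```

View pics/w_d3.png

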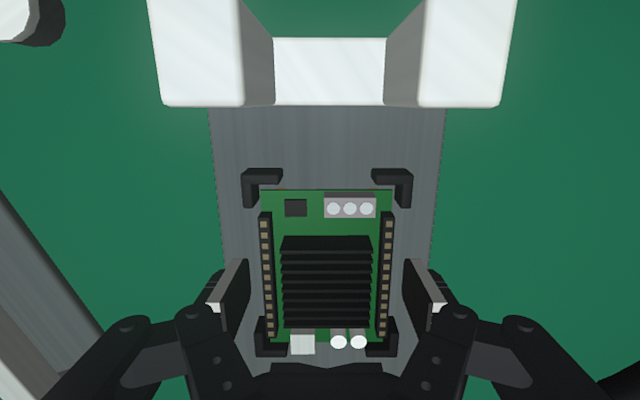

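View pics/s7.png

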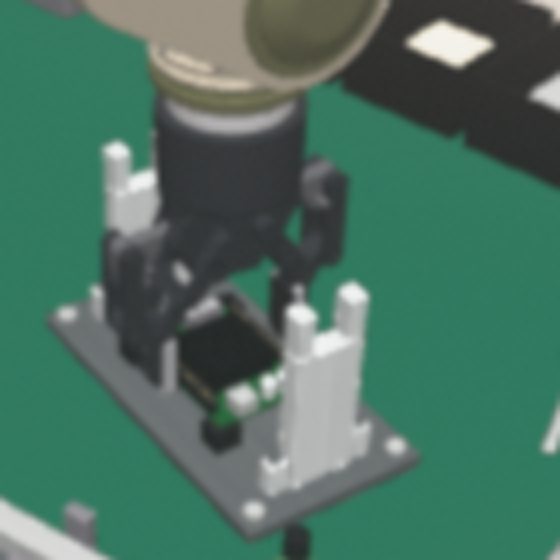

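```bash
python3 -m jog '[{"linear":[0.003,-0.001,-0.001],"rotation":[0,0,0],"grip":69},{"linear":[0.004,-0.001,-0.001],"rotation":[0,0,0],"grip":65},{"linear":[0.004,-0.001,-0.001],"rotation":[0,0,0],"grip":62},{"linear":[0.004,-0.001,-0.001],"rotation":[0,0,0],"grip":60},{"linear":[0.004,-0.001,-0.001],"rotation":[0,0,0],"grip":58},{"linear":[0.004,-0.001,-0.001],"rotation":[0,0,0],"grip":56},{"linear":[0.004,-0.001,-0.001],"rotation":[0,0,0],"grip":55},{"linear":[0.004,-0.001,-0.001],"rotation":[0,0,0],"grip":55}]' 40
python3 - <<'E'
from h import *
st()
c=calibration("wrist"); p,d=capture("wrist"); cv2.imwrite("pics/w_d4.png",p[:,:,::-1])
E
```

```text
time_s: 30.22
eef_pos: [631.1, -8.6, 15.0]
ee_rot: [0.703, 0.083, 0.701, -0.083]
force: [-1.8, 0.3, 5.9]
grip_width: 0.687
t 30.22 pos [631.09  -8.62  14.97] yaw -13.49 tilt 0.14 F [-1.8  0.3  5.9] grip 0.687 q [-0.2   0.77  1.37 -0.    1.    0.04]
```

View pics/w_d4.png

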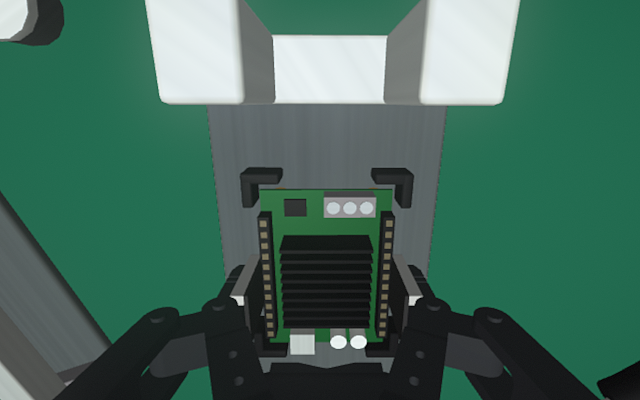

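```bash
python3 -m jog '[{"linear":[-0.003,0,0],"rotation":[0,0,0],"grip":55},{"linear":[-0.008,0,0],"rotation":[0,0,0],"grip":55},{"linear":[-0.015,0,0],"rotation":[0,0,0],"grip":55},{"linear":[-0.025,0,0],"rotation":[0,0,0],"grip":55},{"linear":[-0.04,0,0],"rotation":[0,0,0],"grip":55},{"linear":[-0.065,0,0],"rotation":[0,0,0],"grip":55},{"linear":[-0.1,0,0],"rotation":[0,0,0],"grip":55},{"linear":[-0.15,0,0],"rotation":[0,0,0],"grip":55},{"linear":[-0.2,0,0],"rotation":[0,0,0],"grip":55},{"linear":[-0.26,0,0],"rotation":[0,0,0],"grip":55},{"linear":[-0.32,0,0],"rotation":[0,0,0],"grip":55},{"linear":[-0.38,0,0],"rotation":[0,0,0],"grip":55},{"linear":[-0.44,0,0],"rotation":[0,0,0],"grip":55},{"linear":[-0.48,0,0],"rotation":[0,0,0],"grip":55},{"linear":[-0.5,0,0],"rotation":[0,0,0],"grip":55},{"linear":[-0.5,0,0],"rotation":[0,0,0],"grip":55}]'
python3 - <<'E'
from h import *
st()
c=calibration("wrist"); p,d=capture("wrist"); cv2.imwrite("pics/w_d5.png",p[:,:,::-1])
p,d=capture("side"); zoom(p,270,60,450,250,3.1,"pics/s8.png")
rel([634.4,-279.8,165],9.2)
E
```

```text
time_s: 31.6
eef_pos: [631.3, -8.6, 167.0]
ee_rot: [0.704, 0.083, 0.7, -0.083]
force: [0.1, -0.5, -1.4]
grip_width: 0.693
t 31.6 pos [631.28  -8.57 167.04] yaw -13.49 tilt 0.32 F [ 0.1 -0.5 -1.4] grip 0.693 q [-0.2   0.59  1.24 -0.    1.3   0.04]
to [ 634.4 -279.8  165. ] lin [-0.0007, -0.8765, 0.2237] rot [-0.7921, 0.0034, 0.0011] | dist mm 271 deg 22.7
```

View pics/w_d5.png

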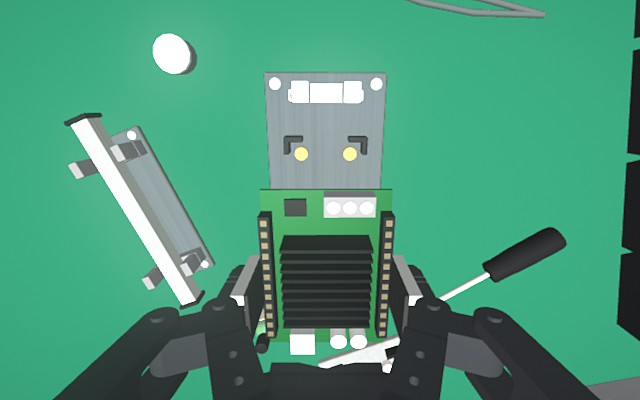

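View pics/s8.png

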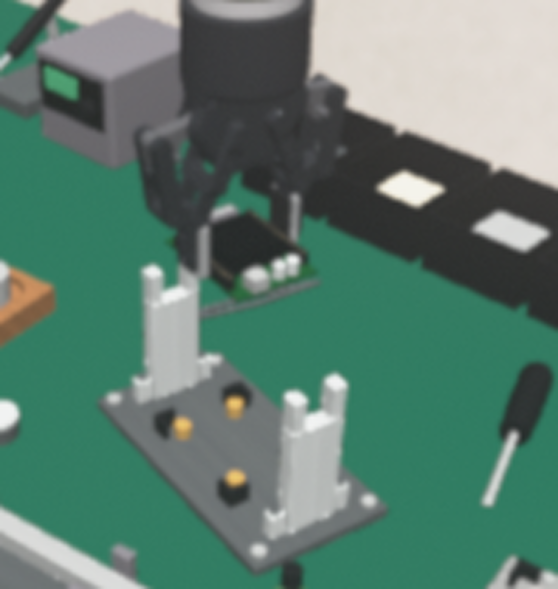

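```bash
python3 -m jog '[{"linear":[0,-0.03,0.007],"rotation":[-0.02,0.003,0],"grip":55},{"linear":[0,-0.07,0.018],"rotation":[-0.06,0.003,0],"grip":55},{"linear":[0,-0.13,0.033],"rotation":[-0.11,0.003,0],"grip":55},{"linear":[0,-0.19,0.048],"rotation":[-0.17,0.003,0],"grip":55},{"linear":[0,-0.26,0.066],"rotation":[-0.23,0.003,0],"grip":55},{"linear":[0,-0.33,0.084],"rotation":[-0.29,0.003,0],"grip":55},{"linear":[0,-0.4,0.1],"rotation":[-0.36,0.003,0],"grip":55},{"linear":[0,-0.47,0.12],"rotation":[-0.43,0.003,0],"grip":55},{"linear":[0,-0.54,0.14],"rotation":[-0.49,0.003,0],"grip":55},{"linear":[0,-0.61,0.155],"rotation":[-0.55,0.003,0],"grip":55},{"linear":[0,-0.68,0.17],"rotation":[-0.61,0.003,0],"grip":55},{"linear":[0,-0.74,0.19],"rotation":[-0.67,0.003,0],"grip":55},{"linear":[0,-0.8,0.205],"rotation":[-0.73,0.003,0],"grip":55},{"linear":[0,-0.84,0.215],"rotation":[-0.77,0.003,0],"grip":55},{"linear":[0,-0.868,0.222],"rotation":[-0.79,0.003,0],"grip":55},{"linear":[0,-0.876,0.224],"rotation":[-0.792,0.003,0],"grip":55},{"linear":[0,-0.876,0.224],"rotation":[-0.792,0.003,0],"grip":55}]'
python3 - <<'E'
from h import *
st()
c=calibration("wrist"); p,d=capture("wrist"); cv2.imwrite("pics/w_n1.png",p[:,:,::-1]);np.savez("pics/w_n1.npz",d=d,**c)
rel([634.4,-279.8,40],9.2)
P=cloud(c,d);z=P[...,2]
bm=np.zeros((400,640),bool);bm[180:345,250:400]=1
b=bm&(z>z.min())&(z>165)&(z<200)
E
```

```text
time_s: 33.12
eef_pos: [634.2, -280.1, 164.1]
ee_rot: [0.705, -0.056, 0.705, 0.056]
force: [-0.3, 1.0, -1.0]
grip_width: 0.689
t 33.12 pos [ 634.18 -280.13  164.13] yaw 9.14 tilt 0.04 F [-0.3  1.  -1. ] grip 0.689 q [-0.58  0.75  0.99 -0.    1.41 -0.74]
to [ 634.4 -279.8   40. ] lin [0.4146, -0.0014, -0.0001] rot [-0.0007, -0.0007, -0.0002] | dist mm 124 deg 0.0
```

View pics/w_n1.png

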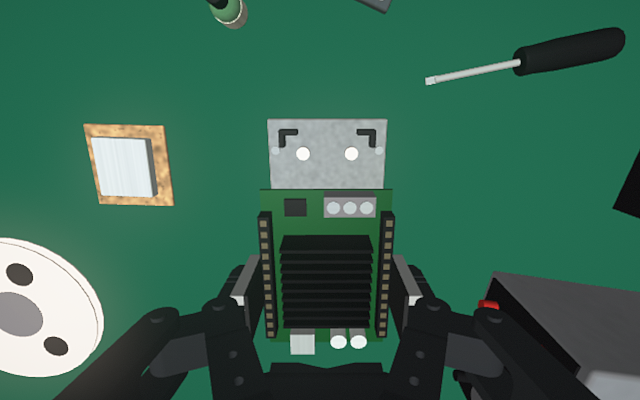

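```bash
python3 -m jog '[{"linear":[0.03,0,0],"rotation":[0,0,0],"grip":55},{"linear":[0.08,0,0],"rotation":[0,0,0],"grip":55},{"linear":[0.14,0,0],"rotation":[0,0,0],"grip":55},{"linear":[0.21,0,0],"rotation":[0,0,0],"grip":55},{"linear":[0.28,0,0],"rotation":[0,0,0],"grip":55},{"linear":[0.34,0,0],"rotation":[0,0,0],"grip":55},{"linear":[0.39,0,0],"rotation":[0,0,0],"grip":55},{"linear":[0.42,0,0],"rotation":[0,0,0],"grip":55},{"linear":[0.44,0,0],"rotation":[0,0,0],"grip":55},{"linear":[0.44,0,0],"rotation":[0,0,0],"grip":55}]'
python3 - <<'E'
from h import *
st()
c=calibration("wrist"); p,d=capture("wrist"); cv2.imwrite("pics/w_n2.png",p[:,:,::-1]);np.savez("pics/w_n2.npz",d=d,**c)
rel([634.4,-279.8,11],9.2)
p,d=capture("side"); zoom(p,390,200,530,320,4.5,"pics/s9.png")
E
```

```text
time_s: 34.0
eef_pos: [634.0, -278.7, 31.2]
ee_rot: [0.704, -0.056, 0.705, 0.057]
force: [-0.3, -1.0, -1.7]
grip_width: 0.688
t 34.0 pos [ 633.99 -278.69   31.17] yaw 9.2 tilt 0.13 F [-0.3 -1.  -1.7] grip 0.688 q [-0.58  0.87  1.12 -0.    1.15 -0.74]
to [ 634.4 -279.8   11. ] lin [0.0711, -0.0024, -0.0003] rot [-0.0001, -0.0011, -0.0005] | dist mm 21 deg 0.0
```

View pics/w_n2.png

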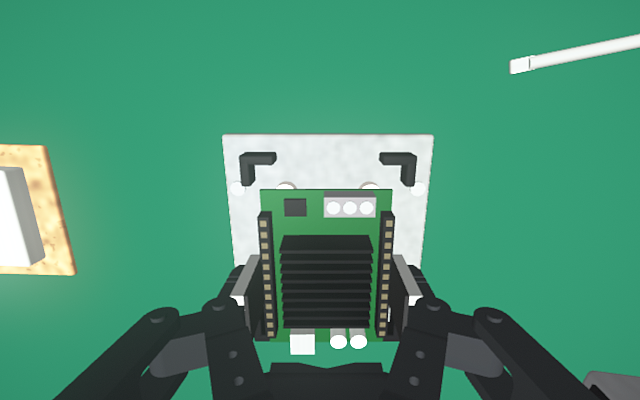

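View pics/s9.png

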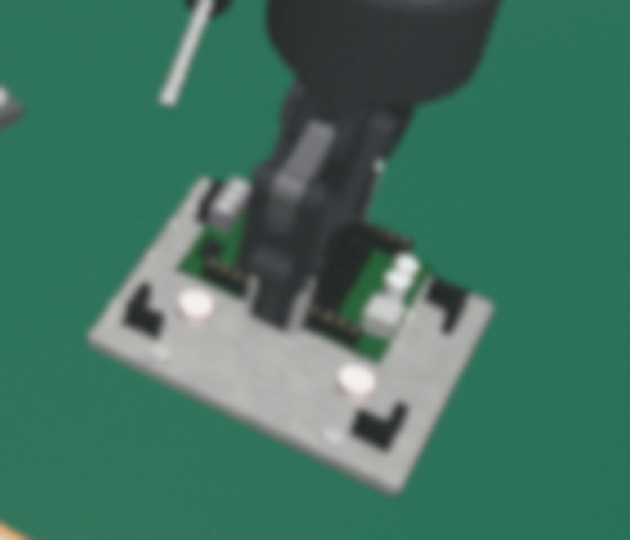

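Run:
```python
from h import *
f=np.load("pics/w_n2.npz"); c={k:f[k] for k in("intrinsics","world_from_camera")}
P=cloud(c,f["d"]);z=P[...,2]
b=onz(c,[[260,189.5],[393,189.5]],38.2); s=onz(c,[[240,153],[416.5,153]],21)
print("board far edge",b.round(1),"mid",b.mean(0).round(1),np.linalg.norm(b[0]-b[1]))
print("stops",s.round(1),s.mean(0).round(1),np.linalg.norm(s[0]-s[1]))
t=np.radians(9.2);x=np.array([np.cos(t),np.sin(t)]);y=np.array([-np.sin(t),np.cos(t)]);n=np.array([634.4,-279.8])
for q in (b.mean(0),s.mean(0)): print("nest frame",(q[:2]-n)@x,(q[:2]-n)@y)
```

```text
board far edge [[ 597.7 -241.9   38.2]
 [ 656.8 -232.3   38.2]] mid [ 627.3 -237.1   38.2] 59.847743128680605
stops [[ 583.3 -230.3   21. ]
 [ 668.5 -216.4   21. ]] [ 625.9 -223.4   21. ] 86.25226543255944
nest frame -0.2066099954414178 43.3106776458768
nest frame 0.6312393177301571 57.07153694290493
```

```bash
python3 -m jog '[{"linear":[0.01,-0.002,0.001],"rotation":[0,0,0],"grip":55},{"linear":[0.022,-0.004,0.001],"rotation":[0,0,0],"grip":55},{"linear":[0.034,-0.004,0.001],"rotation":[0,0,0],"grip":55},{"linear":[0.044,-0.004,0.001],"rotation":[0,0,0],"grip":55},{"linear":[0.052,-0.004,0.001],"rotation":[0,0,0],"grip":55},{"linear":[0.058,-0.004,0.001],"rotation":[0,0,0],"grip":55},{"linear":[0.062,-0.004,0.001],"rotation":[0,0,0],"grip":55},{"linear":[0.064,-0.004,0.001],"rotation":[0,0,0],"grip":55},{"linear":[0.064,-0.004,0.001],"rotation":[0,0,0],"grip":55}]'; python3 -c "
from h import *
st()"
```

```text
time_s: 34.85
eef_pos: [635.2, -280.5, 13.8]
ee_rot: [0.705, -0.057, 0.705, 0.057]
force: [0.5, 0.3, -1.4]
grip_width: 0.687
t 34.85 pos [ 635.18 -280.5    13.78] yaw 9.2 tilt 0.04 F [ 0.5  0.3 -1.4] grip 0.687 q [-0.58  0.9   1.12 -0.    1.12 -0.74]
```

```bash
python3 -m jog '[{"linear":[0.002,0,0],"rotation":[0,0,0],"grip":55},{"linear":[0.004,0.001,-0.001],"rotation":[0,0,0],"grip":55},{"linear":[0.006,0.001,-0.001],"rotation":[0,0,0],"grip":55},{"linear":[0.008,0.001,-0.001],"rotation":[0,0,0],"grip":55},{"linear":[0.0085,0.001,-0.001],"rotation":[0,0,0],"grip":55},{"linear":[0.0085,0.001,-0.001],"rotation":[0,0,0],"grip":55}]'; python3 -c "
from h import *
st()"
```

```text
time_s: 35.35
eef_pos: [634.8, -280.3, 11.2]
ee_rot: [0.705, -0.057, 0.705, 0.057]
force: [-0.2, 0.5, -0.9]
grip_width: 0.69
t 35.35 pos [ 634.83 -280.26   11.2 ] yaw 9.2 tilt 0.03 F [-0.2  0.5 -0.9] grip 0.69 q [-0.58  0.9   1.12 -0.    1.12 -0.74]
```

```bash
python3 -m jog '[{"linear":[0.001,0,0],"rotation":[0,0,0],"grip":55},{"linear":[0.002,0,0],"rotation":[0,0,0],"grip":55},{"linear":[0.003,0,0],"rotation":[0,0,0],"grip":55},{"linear":[0.003,0,0],"rotation":[0,0,0],"grip":55}]'; python3 -c "
from h import *
st()"
```

```text
time_s: 35.68
eef_pos: [634.9, -280.3, 11.0]
ee_rot: [0.705, -0.057, 0.705, 0.056]
force: [-3.6, 1.1, 4.6]
grip_width: 0.692
t 35.68 pos [ 634.89 -280.32   10.99] yaw 9.19 tilt 0.05 F [-3.6  1.1  4.6] grip 0.692 q [-0.58  0.9   1.12 -0.    1.12 -0.74]
```

```bash
python3 -m jog '[{"linear":[0,0,0],"rotation":[0,0,0],"grip":59},{"linear":[0,0,0],"rotation":[0,0,0],"grip":63},{"linear":[0,0,0],"rotation":[0,0,0],"grip":68},{"linear":[0,0,0],"rotation":[0,0,0],"grip":72},{"linear":[0,0,0],"rotation":[0,0,0],"grip":74},{"linear":[0,0,0],"rotation":[0,0,0],"grip":74},{"linear":[-0.02,0,0],"rotation":[0,0,0],"grip":74},{"linear":[-0.05,0,0],"rotation":[0,0,0],"grip":74},{"linear":[-0.1,0,0],"rotation":[0,0,0],"grip":74},{"linear":[-0.17,0,0],"rotation":[0,0,0],"grip":74},{"linear":[-0.26,0,0],"rotation":[0,0,0],"grip":74},{"linear":[-0.36,0,0],"rotation":[0,0,0],"grip":74},{"linear":[-0.46,0,0],"rotation":[0,0,0],"grip":74},{"linear":[-0.53,0,0],"rotation":[0,0,0],"grip":74},{"linear":[-0.56,0,0],"rotation":[0,0,0],"grip":74},{"linear":[-0.56,0,0],"rotation":[0,0,0],"grip":74}]'
python3 - <<'E'
from h import *
st()
c=calibration("wrist"); p,d=capture("wrist"); cv2.imwrite("pics/w_n3.png",p[:,:,::-1])
P=cloud(c,d);z=P[...,2]
m=np.zeros((400,640),bool);m[100:260,250:400]=1
for n,a,b in(("sink",32,37),("hdr",25,28.5),("pcb",17,20),("nest",6.5,10.5)):
    s=cv2.morphologyEx((m&(z>a)&(z<b)).astype(np.uint8),cv2.MORPH_OPEN,np.ones((3,3)))>0
    q=P[s][:,:2].astype(np.float32); print(n,s.sum(),np.percentile(z[s],[5,50,95]).round(1),"rect",cv2.minAreaRect(q))
s=m&(z>32)&(z<37); A=np.c_[P[s][:,:2]-P[s][:,:2].mean(0),np.ones(s.sum())]; print("sink plane slope deg",np.degrees(np.linalg.lstsq(A,P[s][:,2],rcond=None)[0][:2]))
zoom(p,230,90,430,270,4,"pics/w_n3z.png")
for nm in ("top","side"):
    p,d=capture(nm); cv2.imwrite(f"pics/{nm}_end.png",p[:,:,::-1])
E
```

```text
time_s: 37.02
eef_pos: [635.4, -280.6, 182.0]
ee_rot: [0.706, -0.058, 0.703, 0.055]
force: [-0.9, -0.5, -0.1]
grip_width: 0.865
t 37.02 pos [ 635.44 -280.59  182.01] yaw 9.2 tilt 0.33 F [-0.9 -0.5 -0.1] grip 0.865 q [-0.58  0.73  0.96 -0.    1.44 -0.74]
sink 177 [32.2 33.9 35.2] rect ((636.7783813476562, -282.38934326171875), (33.69941711425781, 25.875905990600586), 9.564765930175781)
hdr 836 [25.6 26.9 28. ] rect ((635.1114501953125, -285.17529296875), (60.11101531982422, 73.11692810058594), 9.211984634399414)
pcb 1612 [17.4 18.3 19.5] rect ((634.4214477539062, -280.1766357421875), (59.901119232177734, 83.57073974609375), 9.178667068481445)
nest 6974 [7.1 8.3 9.5] rect ((634.3469848632812, -279.9334716796875), (111.720703125, 128.48760986328125), 9.214767456054688)
sink plane slope deg [-0.01195832  0.22969593]
```

View pics/w_n3z.png

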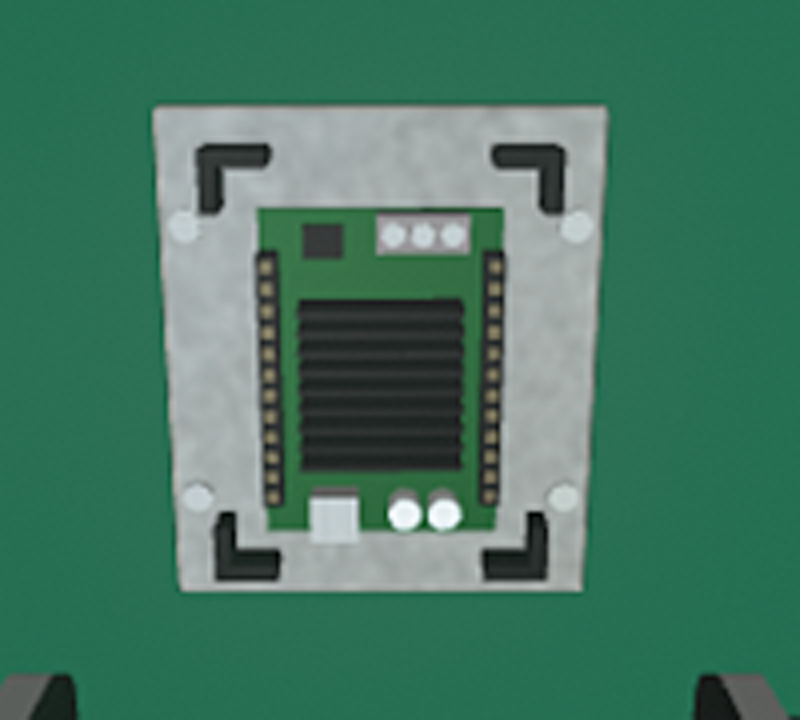

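View pics/side_end.png

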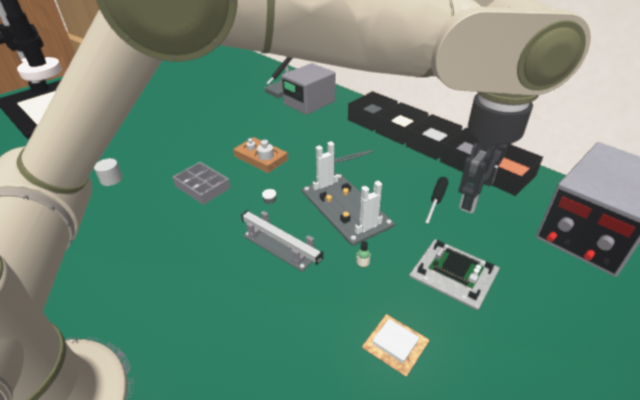

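View pics/top_end.png

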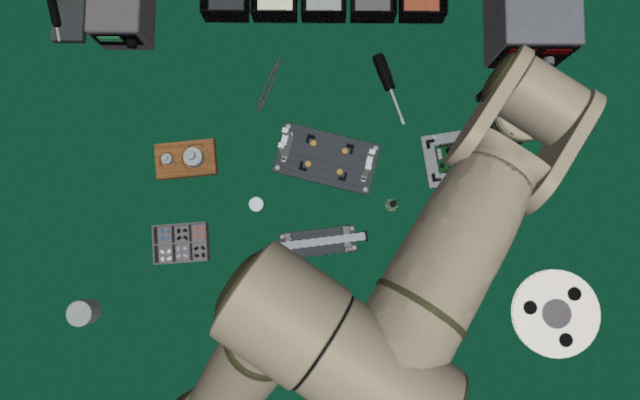

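Run:
```python
from h import *
p=cv2.imread("pics/top_end.png")[:,:,::-1]; zoom(p,260,200,390,290,6,"pics/te_z.png")
f=np.load("pics/w_r3.npz"); c={k:f[k] for k in("intrinsics","world_from_camera")}
P=cloud(c,f["d"]);z=P[...,2]
m=np.zeros((400,640),bool);m[60:300,285:365]=1
s=m&(z>33)&(z<40.5); s=cv2.morphologyEx(s.astype(np.uint8),cv2.MORPH_OPEN,np.ones((3,3)))>0
print("bar",cv2.minAreaRect(P[s][:,:2].astype(np.float32)),np.percentile(z[s],[5,50,95]))
q=m&(z>3.5)&(z<9); print("rest",cv2.minAreaRect(P[q][:,:2].astype(np.float32)))
```

```text
bar ((460.11285400390625, 6.7331085205078125), (48.63747787475586, 199.5259552001953), 1.7954102754592896) [35.07533124 36.31577836 38.01940299]
rest ((454.279296875, 7.445808410644531), (55.98163604736328, 159.40469360351562), 7.475305080413818)
```

View pics/te_z.png

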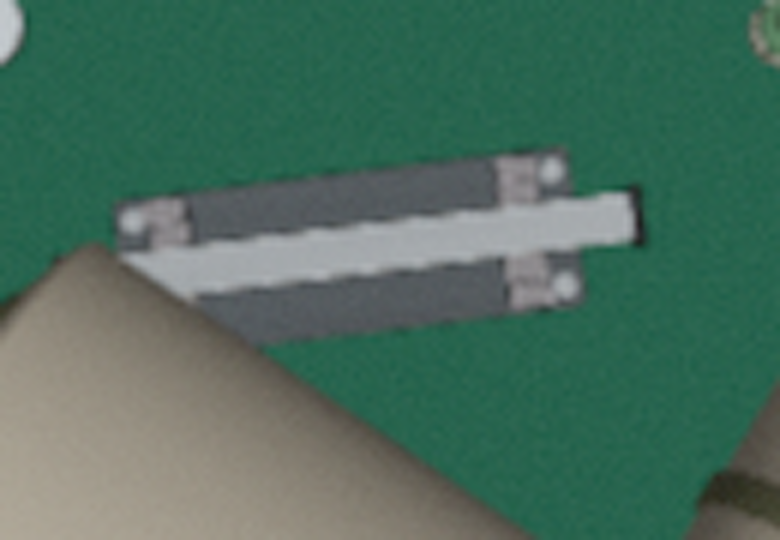

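```bash
python3 -c "
from rig import finish_job
print(finish_job())"
```

```text
the job is handed in; nothing more can be done
None
```

I unloaded the fixture from the top down in the order asked and handed the job in at about 37 s of the 144 s. In the last wrist, top and side pictures all four pieces were in their places, with the arm clear above the nest.

- **Bar:** it lies level in both saddles, with its top at 36 mm as expected. It was centred along y to within about 1 mm when I measured it after release. In the final top view the arm hides its left end, so I relied on that earlier reading and on the final side view.
- **Knob weight:** it stands upright in the large pocket, inside the rim all round.
- **Pressure plate:** it lies flat on the cork pad, within about 1 mm of its centre.
- **Board:** it lies flat on the nest posts, heat sink up, with the circuit board's top face at 18.3 mm against 18 mm expected. It sits within about 0.5 mm of the nest's centre, inside all four corner stops.

Each piece was lowered until light contact, and the readings after each move stayed below about 6 N. Two readings disagreed slightly:

- **Gripper opening:** it read 1 to 3 mm less than the true width of each piece, though none of them slipped.
- **Bar outline:** the depth outline of the bar came out 49 mm wide because it included the saddle arms, so I used only its length and height.

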